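# Scan and close the parts box that can be closed

## Task

Of the two parts boxes, only one is filled low enough for the lid: take the code reader from its round mat and hold its hood about 50 mm off that box's sloping label, centred and square to it, steady for a good second, without touching the box with it. Then stand the reader back upright, wholly on its mat, and let go; last, put the lid on that same box so that it sits fully home, and let go. Leave the mouse, the tape roll and the dispenser bottle where they are.

Things in the scene. Friction and masses are not known exactly. Their poses are not given: they have to be found in the camera images.
- reader: Hand-held code reader, 122 mm tall, 0.18 to 0.35 kg, loose. A round flared grey hood (64 mm diameter, 46 mm tall) below, a white block handle above it: 30 mm (its x) by 40 mm (its y), from 44 to 122 mm above the origin. Stands on the hood's rim on the mat. Origin: centre of the hood's open lower face, through which it looks along its own -z; z runs up the handle. Which way it is turned about z does not matter for scanning.
- mat: Round black rubber mat, 120 mm diameter, 4 mm thick, fixed to the bench; the reader's place. Origin: centre of its underside, on the bench; z up. It lies to the robot's left or right, the lid on the other side.
- lid: Grey lid, loose, 0.14 to 0.28 kg, lying right way up on the bench. Plate 114 mm (x) by 134 mm (y), 5 mm thick (10 to 15 mm above the origin); below it a rounded lip, 96 by 116 mm outside, 10 mm deep, that enters the box with 3 mm play on each side; on top, in the middle, a block grip 18 mm (x) by 80 mm (y), from 15 to 49 mm above the origin. Origin: centre of the lip's lower edge; z up. A half turn makes no difference.
- low_box: Black open parts box, fixed to the bench: the one that can be closed; its aluminium modules end 16 mm below the rim. 110 mm (x) by 130 mm (y) outside, 80 mm tall, walls 4 mm. Origin: centre of its underside on the bench; z up; its label desk stands out 110 mm from the origin on its own -x side, which faces away from the robot (the box stands about half a turn round). With the lid home the lid's origin lies 70 mm above this origin, x and y axes parallel.
- full_box: The other box, of the same shape and with the same label desk, fixed; some of its modules stand 14 mm above the rim, so the lid cannot seat. Same origin and axes. The two boxes may change places.
- low_label: Label on the sloping desk of the low-filled box: white paper 46 mm (x) by 66 mm (y) with black bars, on a black 66 by 84 mm plate. Origin: centre of the label's surface, 82 mm from the box's origin along the box's -x and 54 mm up. z is the outward normal of the surface, leaning 35 degrees from vertical towards the box's -x, that is away from the robot; y is level.
- mouse: Bystander: white computer mouse, 100 by 58 by 34 mm, loose. Origin: centre of its underside.
- tape: Bystander: cardboard ring (tape roll), 90 mm diameter, 24 mm tall, lying flat, loose. Origin: centre of its underside.
- dispenser: Bystander: white bottle, 56 mm diameter, 130 mm tall, standing beyond the boxes, loose. Origin: centre of its underside.
Mind the look-alikes: they are no part of the job. What is shaped like the low_box but purple or turquoise is not meant.

How it is judged:
By the outcome, as a careful person would: the job done as asked, in the order asked, and still so for the second after the job is handed in, with the robot touching nothing.
It also fails if it takes over 72 s, if anything falls off the work surface, if the arm or the gripper's body presses on something with over 40 N, if the wrist force passes 120 N, or if a joint passes its speed limit or range.

## Robot

A 7-joint arm with a two-finger parallel gripper is mounted at the origin on the work surface. World frame = base frame: x ahead of the robot, y to its left, z up, the work surface at z = 0. Lengths are in m, angles in rad, forces in N, time in s.
With the tool pointing down it reaches from about 0.4 to 0.85 m from the base axis. Payload 4.5 kg.
Tool frame: the origin (TCP) lies on the centre line of the jaws, within the pads' length; the fingertips stand 14 mm ahead of it and the grasp point (between the pads) lies 5 mm behind it (r.tcp_to_tips is the z of the fingertips in the tool frame, in m); z points along the fingers, y is the direction in which the jaws open and shut (so a half turn about z gives the same grasp; the last joint's range is limited). The gripper opens to 88 mm and grips with 3 to 60 N. Pads are 18 mm wide; open, the fingers measure 123 mm over their backs; the gripper's body (75 mm by 187 mm) begins 45 mm behind the grasp point.
Start: joints at [-1.183, 0.689, -0.195, 1.565, 0.157, 0.902, -0.215], TCP at [0.217, 0.586, 0.253] pointing down, gripper open.
Joint ranges: [-3.01, 3.01], [-0.46, 2.08], [-1.47, 1.51], [0.13, 2.56], [-1, 4.14], [0.04, 2.09], [-2.66, 2.66]. Speed limits (rad/s): [2.57, 2.57, 3.14, 3.14, 3.14, 3.14, 3.14].

## Interface

Orientations are given as a unit quaternion [x, y, z, w].
In Python, from plant import r, viewer gives the robot as it stands.
- The arm moves only by the shell command python3 -m inch 'ROWS' [FORCE]. ROWS is JSON, a list of rows, each a list of 3 entries, a list of its own where there are three numbers: the closure, from 0 (fully open) to 1 (shut), then the shift along the tool's x, y, z in cm, then the turn about the tool's z in degrees. In form: [[fingers, [x, y, z], yaw], ...]. A call has 1 to 20 rows; each row is the pose to reach, as a shift and turn from the pose commanded when the call began, along the tool's axes at that moment; what a row does not reach only later rows make up. A row lasts 1/10 s, in which the tool goes at most 50 mm and 8.59 degrees, less where a joint would pass 70% of its speed; a pose out of reach is approached as far as the arm can. A call with a gripper value outside its range is refused whole. The fingers move at their own pace and stop on an object; FORCE is the grip in N (left out, the last holds). Time passes only in rows, so rows that repeat a pose let the fingers close. It gives the time, the measured TCP pose, the force and the opening at its end, in the units of the state.
- r.get_state(): the state, without advancing time (a new reading comes with each control period).
- viewer.snapshot(name): name is "side" or "top" or "wrist"; returns the picture (420x560x3 uint8, red, green, blue); there is no depth.
- viewer.camera_params(name): a dict with "intrinsics" (3x3 intrinsics, pixels), "world_to_cam" (4x4, takes a point from world to camera coordinates). Camera axes: x right, y up, looking along -z (the intrinsics and any distortion apply to the point x, -y, -z); pixel columns grow to the right and rows downward; lengths in m; the calibration is good to about 2 mm. A picture is of the moment at which its call begins: read the wrist's pose just before it. camera_params takes no time and is no camera call; for the wrist camera it gives the pose at the moment of the call.
- r.finish_job(): hands the job in, once; it reports no verdict.
Trained networks look in the newest picture that a camera, given by its name, has taken for a name from the list of things; names that differ only in an ending like _2 or _b are one class to them, and where a whole thing is asked for, a point or a joint stands for the part that bears it (a point fixed in the world has none). Each returns a list of dicts, best first, with "p" (0 to 1); they miss things now and then, are a little off and sometimes report something else, mostly with a low value. They report only what shows in the picture. A call takes as long as a camera call. They do not tell look-alikes from the thing itself.
- viewer.outline_of(camera, name): "pixels" (420x560 bool, what is visible of it) and "bbox" ([left, top, width, height] in pixels, round what is visible of it).
The state is a dict: "clock": time; "q": joint angles; "qd": joint speeds; "joint_torque": joint torques, N m; "tool_pos": TCP position; "eef_rot": TCP orientation; "contact_force": force on the tool from outside, world axes, zero at the start; "moment": the same for the moment, N m; "opening": opening from 0.0 (shut) to 1.0 (fully open).
Only numpy, scipy, OpenCV 4.12 (cv2) and the standard library are available. Lean on these libraries where they do the work, as an engineer would, in place of code of your own. Each camera call takes 0.05 s, during which the arm holds its last target.

## Working session

There is one attempt and no reset: what is moved stays moved. The work goes in short steps, Python scripts to look and compute and a shell command to move; the robot and the scene stay as the last step left them, time stands still between calls to the robot, and variables do not carry over. Pictures are saved under pics/ and viewed, and the job is handed in when it is done.

```bash
ls; mkdir -p pics; cat > h.py <<'E'
import numpy as np, cv2
from plant import r, viewer
def snap(c,name):
    im=viewer.snapshot(c); cv2.imwrite(f'pics/{name}.png',im[:,:,::-1]); return im
def ray(P,u,v):
    K=np.array(P['intrinsics']);T=np.array(P['world_to_cam'])
    d=np.linalg.inv(K)@[u,v,1]; d=np.array([d[0],-d[1],-d[2]])
    R=T[:3,:3]; return -R.T@T[:3,3], R.T@d
def onz(P,u,v,z):
    o,d=ray(P,u,v); return o+d*(z-o[2])/d[2]
def proj(P,X):
    K=np.array(P['intrinsics']);T=np.array(P['world_to_cam'])
    X=np.atleast_2d(X); c=X@T[:3,:3].T+T[:3,3]; c=c*[1,-1,-1]; p=c@K.T; return p[:,:2]/p[:,2:]
E
python3 - <<'E'
from h import *
s=r.get_state(); print({k:np.round(v,4) for k,v in s.items()})
for c in ['side','top','wrist']:
    snap(c,c+'0'); P=viewer.camera_params(c); print(c,P)
E
```

```text
pics
{'clock': np.float64(0.0), 'q': array([-1.1832,  0.69  , -0.1945,  1.5663,  0.1573,  0.9025, -0.2151]), 'qd': array([-0.001 ,  0.0009, -0.0014,  0.0006,  0.0001, -0.0006, -0.0012]), 'joint_torque': array([-3.00000e-04, -5.27552e+01, -1.26690e+00, -1.53422e+01,
       -5.26000e-02,  6.40000e-03,  2.00000e-04]), 'tool_pos': array([0.2163, 0.5857, 0.2519]), 'eef_rot': array([ 1.759e-01,  9.844e-01, -9.000e-04, -1.000e-04]), 'contact_force': array([ 0.0985,  0.4297, -0.609 ]), 'moment': array([-0.0654,  0.0276,  0.0631]), 'opening': np.float64(1.0042)}
side {'intrinsics': array([[416.69607838,   0.        , 278.3958403 ],
       [  0.        , 416.69607838, 207.4755826 ],
       [  0.        ,   0.        ,   1.        ]]), 'world_to_cam': array([[ 0.9998632 , -0.01594876,  0.00438454, -0.47671463],
       [ 0.00703661,  0.65003927,  0.75986804,  0.00419051],
       [-0.01496908, -0.75973323,  0.65006257, -1.20280612],
       [ 0.        ,  0.        ,  0.        ,  1.        ]])}
top {'intrinsics': array([[419.25595413,   0.        , 278.16629829],
       [  0.        , 419.25595413, 209.65071413],
       [  0.        ,   0.        ,   1.        ]]), 'world_to_cam': array([[ 0.00883297, -0.99986563,  0.01380938, -0.1035662 ],
       [ 0.98797453,  0.0108581 ,  0.15423499, -0.49949045],
       [-0.15436421,  0.01228096,  0.98793769, -1.26536896],
       [ 0.        ,  0.        ,  0.        ,  1.        ]])}
wrist {'intrinsics': array([[295.93343506,   0.        , 279.70970198],
       [  0.        , 295.93343506, 215.59966249],
       [  0.        ,   0.        ,   1.        ]]), 'world_to_cam': array([[ 0.34668724,  0.93797906, -0.00179835, -0.62351104],
       [-0.90521667,  0.33407436, -0.26263492,  0.03557797],
       [-0.24574527,  0.09268008,  0.9648936 , -0.38901088],
       [ 0.        ,  0.        ,  0.        ,  1.        ]])}
```

View pics/top0.png

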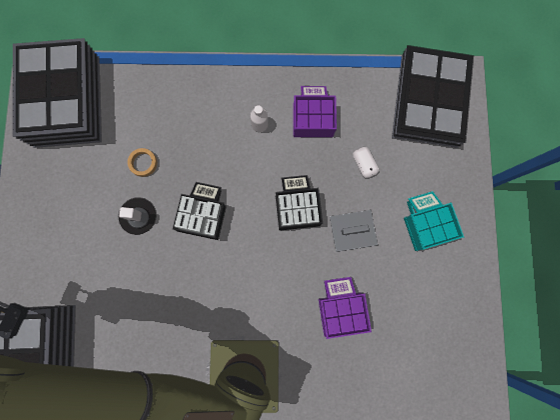

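View pics/side0.png

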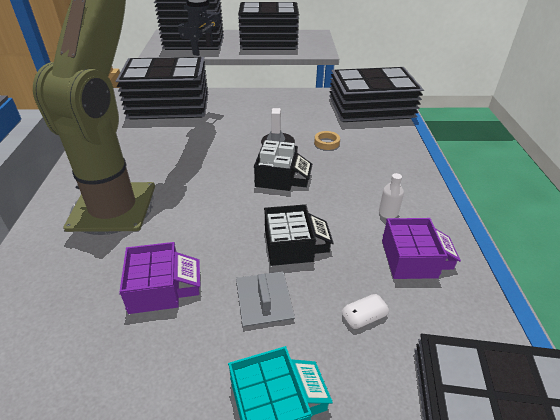

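View pics/wrist0.png

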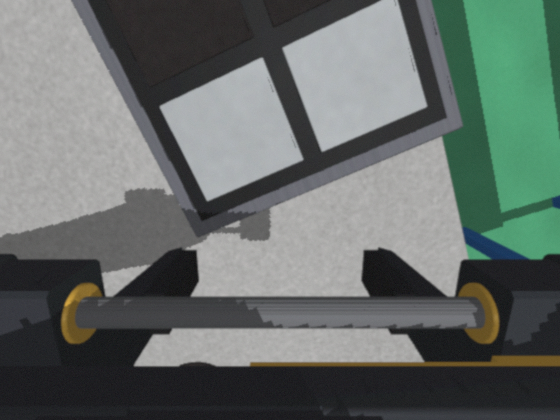

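```bash
cat > det.py <<'E'
from h import *
for c in ['top','side']:
    im=snap(c,c+'1'); P=viewer.camera_params(c)
    for n in ['reader','mat','lid','low_box','full_box','low_label','mouse','tape','dispenser']:
        for k,d in enumerate(viewer.outline_of(c,n)):
            if d['p']<.2: continue
            m=np.array(d['pixels']); ys,xs=np.nonzero(m)
            np.save(f'pics/{c}_{n}_{k}.npy',m)
            print(c,n,k,round(d['p'],2),d['bbox'],xs.mean().round(1),ys.mean().round(1),len(xs))
E
python3 det.py; python3 -c "
import cv2,numpy as np
a=cv2.imread('pics/top0.png')[165:260,100:400]; b=cv2.imread('pics/side0.png')[95:335,190:390]
a=cv2.resize(a,(800,253),interpolation=cv2.INTER_CUBIC);b=cv2.resize(b,None,fx=2.4,fy=2.4,interpolation=cv2.INTER_CUBIC)
cv2.imwrite('pics/ca.png',a);cv2.imwrite('pics/cb.png',b)"
```

```text
top reader 0 0.63 [120.3, 206.0, 27.4, 23.3] 134.8 216.0 493
top mat 0 0.71 [119.5, 196.0, 40.6, 43.1] 139.5 215.9 670
top lid 0 0.67 [330.7, 210.2, 46.5, 40.8] 353.8 230.8 1484
top lid 1 0.45 [252.9, 105.5, 15.6, 26.8] 258.5 118.5 406
top low_box 0 0.97 [291.0, 86.4, 45.0, 47.5] 314.7 112.4 2071
top low_box 1 0.81 [399.9, 195.1, 61.9, 54.7] 431.6 221.5 2320
top low_box 2 0.7 [316.2, 274.2, 54.7, 64.2] 343.7 309.2 2428
top full_box 0 0.67 [173.2, 182.5, 52.4, 57.7] 200.7 211.7 2198
top low_label 0 0.79 [281.7, 175.0, 27.7, 15.8] 295.6 182.5 374
top low_label 1 0.72 [411.0, 190.2, 32.3, 22.3] 424.8 201.4 432
top low_label 2 0.7 [325.8, 279.5, 29.6, 20.4] 339.7 287.2 522
top low_label 3 0.62 [330.2, 210.1, 51.3, 40.8] 353.4 230.4 1516
top low_label 4 0.53 [302.8, 84.7, 22.7, 10.7] 313.6 89.6 251
top mouse 0 0.72 [350.4, 145.9, 31.5, 31.2] 365.5 162.0 505
top mouse 1 0.5 [174.1, 184.5, 49.8, 54.6] 201.1 211.9 2166
top tape 0 0.71 [126.9, 147.0, 31.7, 30.6] 141.7 162.4 386
top dispenser 0 0.7 [252.8, 104.9, 13.2, 26.0] 258.9 118.7 378
side reader 0 0.94 [268.5, 107.9, 19.3, 35.1] 275.7 1
[... 195 characters left out ...]
de low_box 1 0.75 [264.5, 202.4, 67.4, 64.5] 294.6 234.7 3255
side low_box 2 0.72 [379.9, 218.0, 78.6, 61.7] 417.1 248.6 3726
side low_box 3 0.72 [121.1, 241.9, 78.8, 74.7] 156.9 277.3 4525
side low_label 0 0.9 [292.1, 359.3, 41.4, 46.4] 311.5 381.7 1079
side low_label 1 0.83 [175.8, 252.8, 23.5, 32.6] 186.4 268.9 758
side low_label 2 0.76 [309.0, 215.7, 21.5, 26.6] 320.7 228.9 373
side low_label 3 0.73 [343.3, 292.7, 45.3, 34.4] 364.7 310.7 1093
side low_label 4 0.5 [436.6, 231.2, 22.9, 25.0] 447.8 245.4 258
side mouse 0 0.89 [340.5, 293.6, 48.8, 37.4] 364.8 311.4 1122
side tape 0 0.9 [314.2, 129.5, 27.7, 20.5] 326.7 140.1 404
side dispenser 0 0.58 [384.3, 170.9, 19.7, 49.6] 391.6 197.6 708
```

View pics/ca.png

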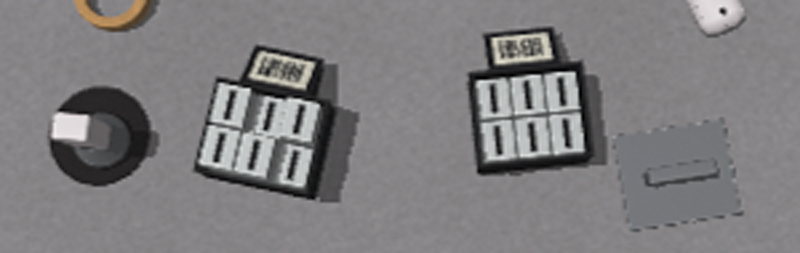

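View pics/cb.png

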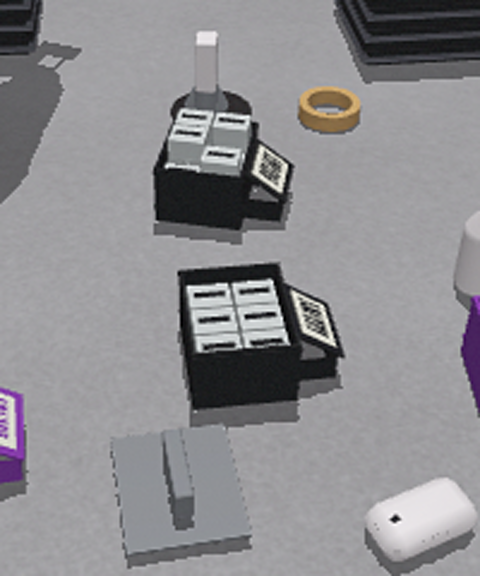

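```bash
cat > fit.py <<'E'
from h import *
from scipy.optimize import least_squares
def Rz(a): c,s=np.cos(a),np.sin(a); return np.array([[c,-s,0],[s,c,0],[0,0,1]])
def rect(lx,ly,z): return np.array([[-lx,-ly,z],[lx,-ly,z],[lx,ly,z],[-lx,ly,z]])/1.*1
def box_edges(lx,ly,z0,z1):
    a=rect(lx/2,ly/2,z0);b=rect(lx/2,ly/2,z1)
    return [(a[i],a[(i+1)%4]) for i in range(4)]+[(b[i],b[(i+1)%4]) for i in range(4)]+[(a[i],b[i]) for i in range(4)]
def label_pts(lx,ly):
    n=np.array([-np.sin(np.radians(35)),0,np.cos(np.radians(35))]);y=np.array([0,1,0]);x=np.cross(y,n)
    o=np.array([-.082,0,.054]); return [o+sx*lx/2*x+sy*ly/2*y for sx,sy in [(-1,-1),(1,-1),(1,1),(-1,1)]]
def loop(p): return [(p[i],p[(i+1)%len(p)]) for i in range(len(p))]
def circ(rad,z,n=24): return loop([np.array([rad*np.cos(t),rad*np.sin(t),z]) for t in np.arange(n)*2*np.pi/n])
M={'box':loop(rect(.055,.065,.08))+loop(rect(.055,.065,0))+loop(label_pts(.046,.066))+loop(label_pts(.066,.084)),
 'lid':loop(rect(.057,.067,.015))+loop(rect(.009,.04,.049))+loop(rect(.009,.04,.015)),
 'mat':circ(.06,.004),'reader':circ(.032,.004)+loop(rect(.015,.02,.126))+loop(rect(.015,.02,.048))}
def overlay(im,P,items,crop,f,name):
    x0,y0,x1,y1=crop
    o=cv2.resize(im[y0:y1,x0:x1,::-1],None,fx=f,fy=f,interpolation=cv2.INTER_CUBIC)
    for n,(x,y,a),col in items:
        for p,q in M[n]:
            e=proj(P,np.array([p,q])@Rz(a).T+[x,y,0]); e=((e-[x0,y0]+.5)*f).astype(int)
            cv2.line(o,tuple(map(int,e[0])),tuple(map(int,e[1])),col,1,cv2.LINE_AA)
    cv2.imwrite(f'pics/{name}.png',o)
E
python3 - <<'E'
from fit import *
P=viewer.camera_params('top')
c=[onz(P,u,v,.08) for u,v in [(276.2,192),(318.2,187.5),(322,225),(280,229.5)]]
print(np.round(c,3),np.mean(c,0))
c=np.array(c);print(np.degrees(np.arctan2(*(c[0]-c[3])[1::-1])))
print('cam',ray(P,0,0)[0], ray(viewer.camera_params('side'),0,0)[0])
m=np.load('pics/top_lid_0.npy').astype(np.uint8);rr=cv2.minAreaRect(np.argwhere(m)[:,::-1].astype(np.float32));print(rr,[onz(P,*p,.015).round(3) for p in cv2.boxPoints(rr)])
ys,xs=np.nonzero(np.load('pics/top_lid_0.npy'));print('lid',onz(P,xs.mean(),ys.mean(),.015))
print('mat',onz(P,119.5+20.3,216.5,.004)); print('rd top',onz(P,126,213,.126))
print('mouse',onz(P,365.5,162,.02),'disp',onz(P,258.9,122,.05),'tape',onz(P,141.7,162.4,.02),'full',onz(P,199,217,.08))
E
```

```text
[[ 0.548 -0.092  0.08 ]
 [ 0.564 -0.219  0.08 ]
 [ 0.449 -0.23   0.08 ]
 [ 0.434 -0.104  0.08 ]] [ 0.49877647 -0.16131293  0.08      ]
6.229024309447707
cam [ 0.29907097 -0.08258882  1.32857477] [ 0.45861503 -0.92413878  0.78080518]
((354.0, 230.99998474121094), (36.189613342285156, 42.27190017700195), 81.25383758544922) [array([ 0.485, -0.265,  0.015]), array([ 0.507, -0.398,  0.015]), array([ 0.393, -0.412,  0.015]), array([ 0.372, -0.281,  0.015])]
lid [ 0.43928248 -0.33801954  0.015     ]
mat [0.47919549 0.34010467 0.004     ]
rd top [0.47236702 0.34141326 0.126     ]
mouse [ 0.66220433 -0.37922367  0.02      ] disp [ 0.78105527 -0.03454313  0.05      ] tape [0.65181128 0.33934837 0.02      ] full [0.46924911 0.13906758 0.08      ]
```

```bash
cat > ov.py <<'E'
from fit import *
d=np.radians
items=[('box',(.499,-.161,d(186.5)),(0,0,255)),('lid',(.439,-.338,d(9)),(0,255,255)),('mat',(.479,.34,0),(255,255,0)),('reader',(.479,.34,d(0)),(0,0,255)),('box',(.469,.139,d(166)),(0,255,0))]
import sys
t=cv2.imread('pics/top1.png')[:,:,::-1];s=cv2.imread('pics/side1.png')[:,:,::-1]
P=viewer.camera_params('top');Q=viewer.camera_params('side')
overlay(t,P,items,(265,170,385,255),6,'ov_t');overlay(s,Q,items,(225,190,345,335),4,'ov_s')
overlay(t,P,items,(110,170,230,255),6,'ov_t2');overlay(s,Q,items,(240,95,350,195),6,'ov_s2')
E
python3 ov.py
```

```text
(no output)
```

View pics/ov_t.png

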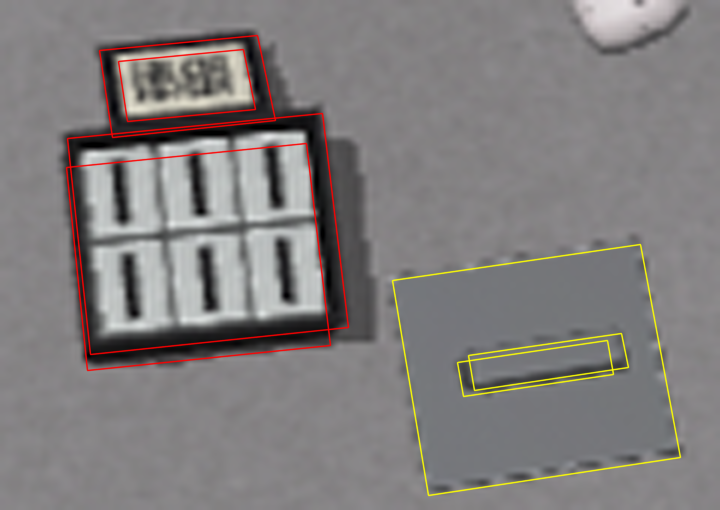

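View pics/ov_s.png

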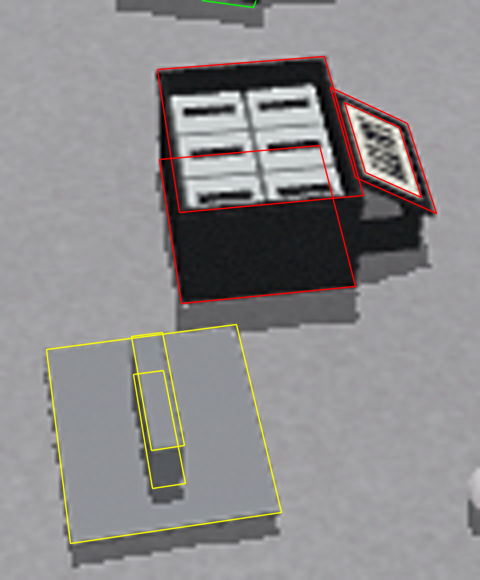

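View pics/ov_t2.png

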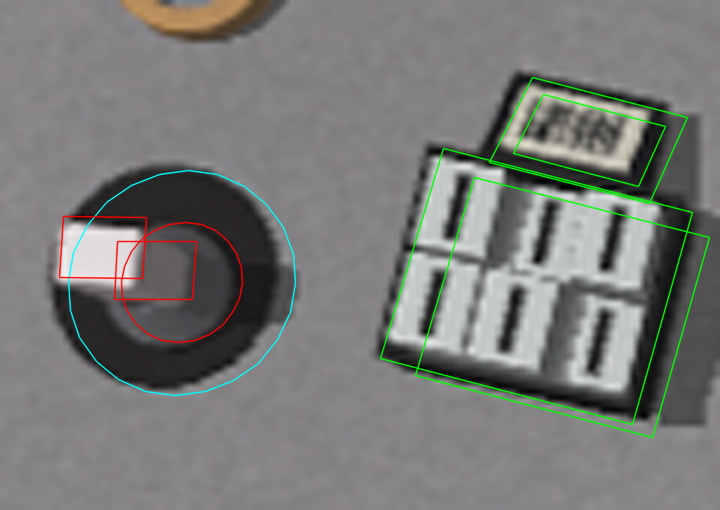

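View pics/ov_s2.png

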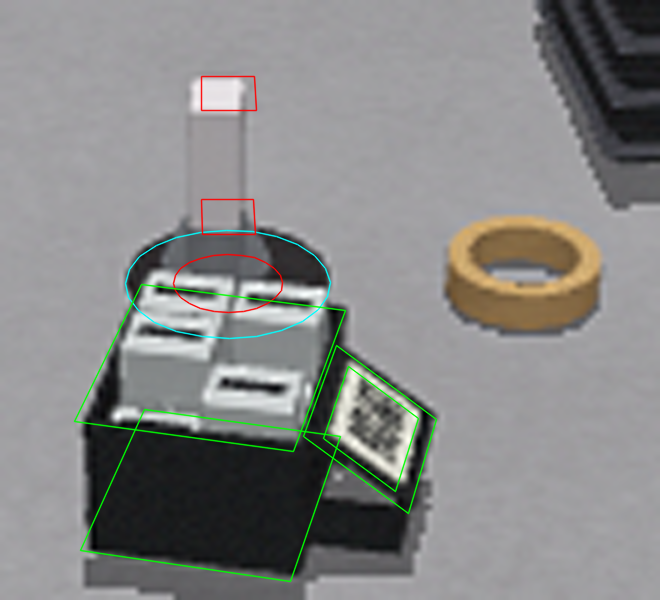

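Two black boxes are candidates. At top (200,212) / side (280,160) the modules stand above the rim, so that one is full_box. At top (299,205) / side (294,235) the modules are sunken, so that one is low_box. The crops confirm it. The purple and turquoise boxes are look-alikes. Next I look at the reader with the wrist camera.

```bash
cat >> h.py <<'E'
from scipy.spatial.transform import Rotation as Rn
def go(x,y,z,head=None):
    """rows for TCP target and tool-x heading (deg)"""
    s=r.get_state(); R=Rn.from_quat(s['eef_rot']).as_matrix(); d=R.T@(np.array([x,y,z])-s['tool_pos'])
    h=np.degrees(np.arctan2(R[1,0],R[0,0])); out=(np.round(d*100,2),)
    if head is not None: out+=(round(-((head-h+180)%360-180),2),)
    print('tcp',np.round(s['tool_pos'],4),'head',round(h,2),'tilt',np.round(R[:,2],3),'shift cm',*out)
E
python3 - <<'E'
from h import *
go(.41,.345,.30,175)
E
```

```text
tcp [0.2165 0.5863 0.2527] head 159.73 tilt [ 0.  0. -1.] shift cm [-26.51 -15.93  -4.73] -15.27
```

```bash
python3 -m inch '[[0,[0,0,-4.7],0],[0,[-4,-2.4,-4.7],-3],[0,[-8,-4.8,-4.7],-6],[0,[-12,-7.2,-4.7],-9],[0,[-16,-9.6,-4.7],-12],[0,[-20,-12,-4.7],-15],[0,[-24,-14.4,-4.7],-15.3],[0,[-26.5,-15.9,-4.7],-15.3],[0,[-26.5,-15.9,-4.7],-15.3],[0,[-26.5,-15.9,-4.7],-15.3]]'
python3 - <<'E'
from fit import *
s=r.get_state();P=viewer.camera_params('wrist');im=snap('wrist','w2')
go(.41,.345,.30,175)
overlay(im,P,[('mat',(.48,.348,0),(255,255,0)),('reader',(.48,.346,np.radians(-5)),(0,0,255))],(0,0,560,420),1.4,'w2o')
E
```

```text
clock: 2.15
tool_pos: [0.4102, 0.3453, 0.2998]
eef_rot: [0.044, 0.999, 0.0, -0.0]
contact_force: [-0.0, 0.8, -0.1]
opening: 1.001
tcp [0.4093 0.3463 0.2998] head 175.09 tilt [-0.     0.001 -1.   ] shift cm [-0.08 -0.13 -0.02] 0.09
```

View pics/w2o.png

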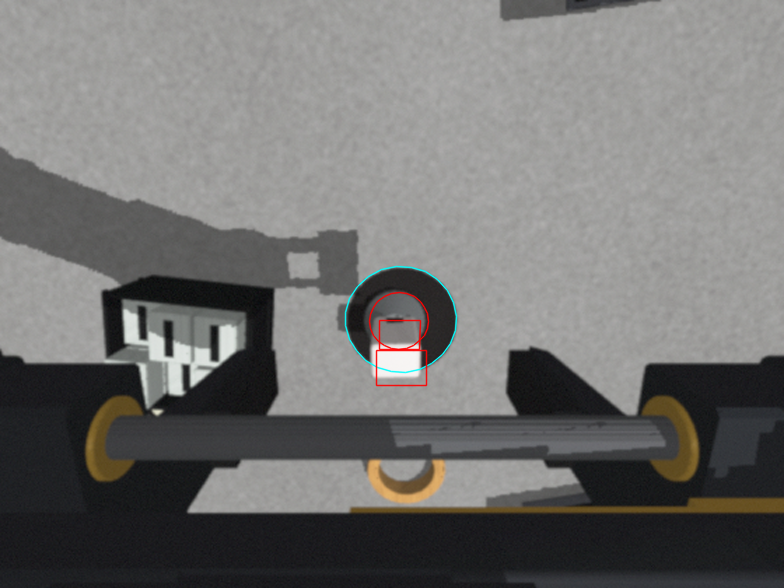

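```bash
python3 - <<'E'
from fit import *
P=viewer.camera_params('wrist');im=cv2.imread('pics/w2.png')[:,:,::-1]
overlay(im,P,[('mat',(.48,.348,0),(255,255,0)),('reader',(.4755,.3415,np.radians(-5)),(0,0,255))],(230,180,340,280),7,'w2p')
im=cv2.imread('pics/top1.png')[:,:,::-1];overlay(im,viewer.camera_params('top'),[('mat',(.48,.348,0),(255,255,0)),('reader',(.4755,.3415,np.radians(-5)),(0,0,255))],(105,180,175,250),7,'t2p')
E
```

```text
(no output)
```

View pics/w2p.png

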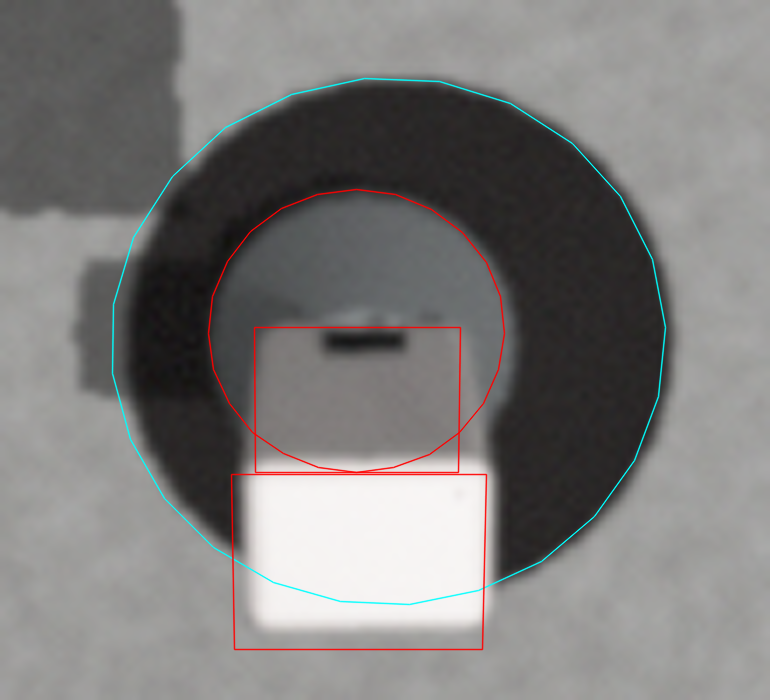

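View pics/t2p.png

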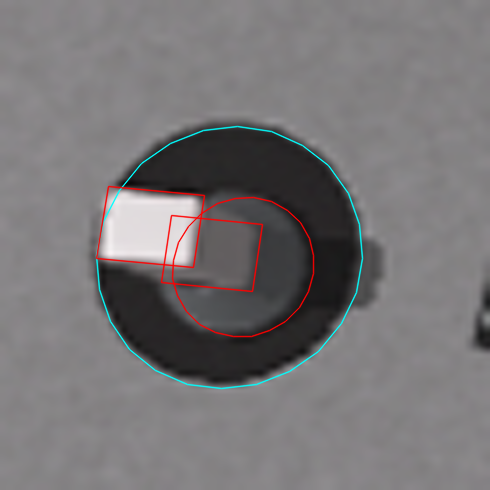

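```bash
python3 - <<'E'
from h import *
go(.4745,.344,.094,175)
E
```

```text
tcp [0.4093 0.3463 0.2998] head 175.09 tilt [-0.     0.001 -1.   ] shift cm [-6.52  0.3  20.58] 0.09
```

```bash
python3 -m inch '[[0,[-3.5,0,3],0],[0,[-6.45,0.15,6],0],[0,[-6.45,0.15,10],0],[0,[-6.45,0.15,13],0],[0,[-6.45,0.15,16],0],[0,[-6.45,0.15,18.5],0],[0,[-6.45,0.15,20.6],0],[0,[-6.45,0.15,20.6],0],[0.6,[-6.45,0.15,20.6],0],[0.7,[-6.45,0.15,20.6],0],[0.7,[-6.45,0.15,20.6],0],[0.7,[-6.45,0.15,20.6],0],[0.7,[-6.45,0.15,20.6],0]]' 5
python3 - <<'E'
from fit import *
s=r.get_state();P=viewer.camera_params('wrist');im=snap('wrist','w3');snap('side','s3');print(s['opening'],s['contact_force'])
go(.4745,.344,.094,175)
E
```

```text
clock: 3.5
tool_pos: [0.4747, 0.3414, 0.0944]
eef_rot: [0.043, 0.999, 0.0, 0.0]
contact_force: [0.3, -0.6, 0.3]
opening: 0.567
0.5667450994382384 [ 0.27303272 -0.55680797  0.33643394]
tcp [0.4746 0.3413 0.094 ] head 175.02 tilt [ 0.  0. -1.] shift cm [0.03 0.27 0.01] 0.02
```

View pics/w3.png

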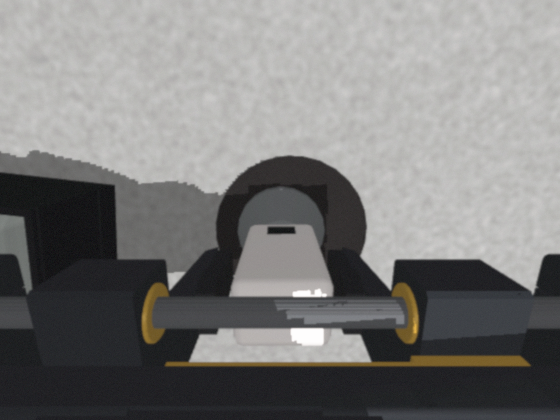

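View pics/s3.png

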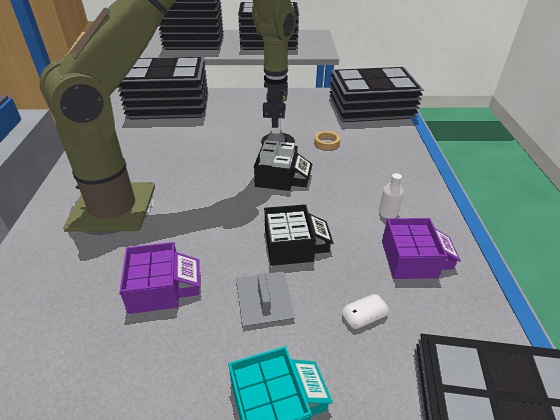

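```bash
python3 -m inch '[[0.7,[0,0.2,0],0],[0.7,[0,0.2,0],0],[0.7,[0,0.2,0],0],[0.7,[0,0.2,0],0],[0.7,[0,0.2,0],0]]' 5
python3 - <<'E'
import numpy as np
p=np.array([-.032,.095])
for t in range(0,43,5):
    a=np.radians(t);q=[p[0]*np.cos(a)+p[1]*np.sin(a),-p[0]*np.sin(a)+p[1]*np.cos(a)]
    print(t,np.round((q-p)*100,2))
E
```

```text
clock: 4.1
tool_pos: [0.4746, 0.3421, 0.094]
eef_rot: [0.044, 0.999, -0.001, -0.0]
contact_force: [-0.2, -3.6, 4.8]
opening: 0.452
0 [0. 0.]
5 [0.84 0.24]
10 [1.7  0.41]
15 [2.57 0.5 ]
20 [3.44 0.52]
25 [4.31 0.46]
30 [5.18 0.33]
35 [6.03 0.12]
40 [ 6.86 -0.17]
```

```bash
python3 -m inch '[[0.7,[-0.42,0,-0.1],0],[0.7,[-0.84,0,-0.2],0],[0.7,[-1.27,0,-0.3],0],[0.7,[-1.7,0,-0.36],0],[0.7,[-2.14,0,-0.4],0],[0.7,[-2.57,0,-0.43],0]]' 5
python3 - <<'E'
from fit import *
s=r.get_state();snap('wrist','w4');snap('side','s4');print(s['opening'],s['contact_force'],s['tool_pos'])
a=cv2.imread('pics/w4.png')[130:370,150:430];b=cv2.imread('pics/s4.png')[70:170,230:350]
b=cv2.resize(b,None,fx=4,fy=4,interpolation=cv2.INTER_CUBIC)
b=b[:240*1];a2=cv2.resize(a,None,fx=1,fy=1)
cv2.imwrite('pics/c4.png',np.hstack([cv2.resize(cv2.imread('pics/w4.png')[130:370,170:410],(400,400)),cv2.resize(cv2.imread('pics/s4.png')[80:170,235:325],(400,400),interpolation=cv2.INTER_CUBIC)]))
E
```

```text
clock: 4.7
tool_pos: [0.5006, 0.341, 0.098]
eef_rot: [0.043, 0.999, 0.0, -0.0]
contact_force: [-0.1, -0.4, -2.0]
opening: 0.458
0.45776205449525526 [-0.08301541 -0.38788551 -2.00247447] [0.5006188  0.34101714 0.0979692 ]
```

View pics/c4.png

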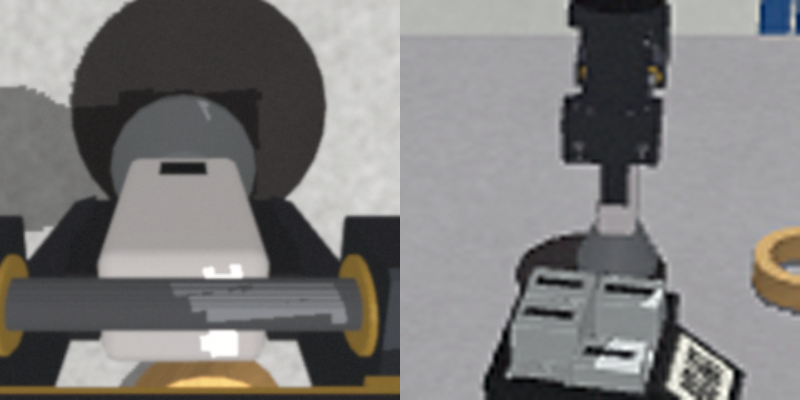

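```bash
python3 -m inch '[[0.7,[1.3,0,0],0],[0.7,[2.6,0,0],0],[0.7,[2.6,0,0.3],0],[0.7,[2.6,0,0.45],0],[0.7,[2.6,0,0.5],0],[0.7,[2.6,0,0.55],0]]' 3
python3 -m inch '[[0.7,[-0.4,0,0.05],0],[0.7,[-0.8,0,0.05],0]]' 3
python3 -m inch '[[0.7,[-0.4,0,-0.02],0],[0.7,[-0.8,0,-0.04],0]]' 3
```

```text
clock: 5.4
tool_pos: [0.4749, 0.3436, 0.093]
eef_rot: [0.044, 0.999, 0.0, 0.0]
contact_force: [-1.8, 0.2, 4.5]
opening: 0.454
clock: 5.6
tool_pos: [0.4829, 0.3429, 0.0922]
eef_rot: [0.043, 0.999, 0.0, 0.0]
contact_force: [-2.4, 1.4, 3.5]
opening: 0.453
clock: 5.8
tool_pos: [0.491, 0.3422, 0.0925]
eef_rot: [0.044, 0.999, 0.001, 0.0]
contact_force: [-1.2, 1.2, 2.7]
opening: 0.455
```

```bash
cat > look.py <<'E'
from fit import *
import sys
n=sys.argv[1]
s=r.get_state();snap('wrist','w'+n);snap('side','s'+n);print(s['opening'].round(3),s['contact_force'].round(1),s['tool_pos'].round(4))
cv2.imwrite(f'pics/c{n}.png',np.hstack([cv2.resize(cv2.imread(f'pics/w{n}.png')[130:370,170:410],(400,400)),cv2.resize(cv2.imread(f'pics/s{n}.png')[80:170,235:325],(400,400),interpolation=cv2.INTER_CUBIC)]))
E
python3 look.py 5
```

```text
Traceback (most recent call last):
  File "look.py", line 4, in <module>
    s=r.get_state();snap('wrist','w'+n);snap('side','s'+n);print(s['opening'].round(3),s['contact_force'].round(1),s['tool_pos'].round(4))
                                                                 ^^^^^^^^^^^^^^^^^^
AttributeError: 'float' object has no attribute 'round'
```

```bash
sed -i "s/s\['opening'\].round(3),s\['contact_force'\].round(1),s\['tool_pos'\].round(4)/*[np.round(s[k],4) for k in ('opening','contact_force','tool_pos')]/" look.py
python3 look.py 5
```

```text
0.4554 [-0.4978  2.366   1.1388] [0.4916 0.3421 0.0925]
```

View pics/c5.png

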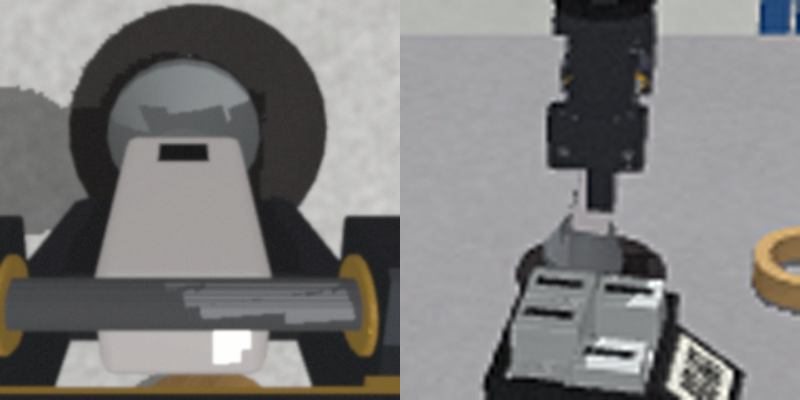

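```bash
python3 -m inch '[[0.7,[-0.44,0,-0.02],0],[0.7,[-0.87,0,-0.04],0],[0.7,[-1.3,0,-0.05],0],[0.7,[-1.74,0,-0.06],0],[0.7,[-2.17,0,-0.04],0],[0.7,[-2.61,0,0],0],[0.7,[-3.05,0,0.06],0],[0.7,[-3.48,0,0.13],0]]' 3
python3 look.py 6
```

```text
clock: 6.8
tool_pos: [0.5253, 0.3385, 0.0909]
eef_rot: [0.044, 0.999, -0.0, -0.0]
contact_force: [-1.2, 1.7, 1.1]
opening: 0.459
0.4587 [-1.1753  1.7235  1.053 ] [0.5253 0.3385 0.0909]
```

View pics/c6.png

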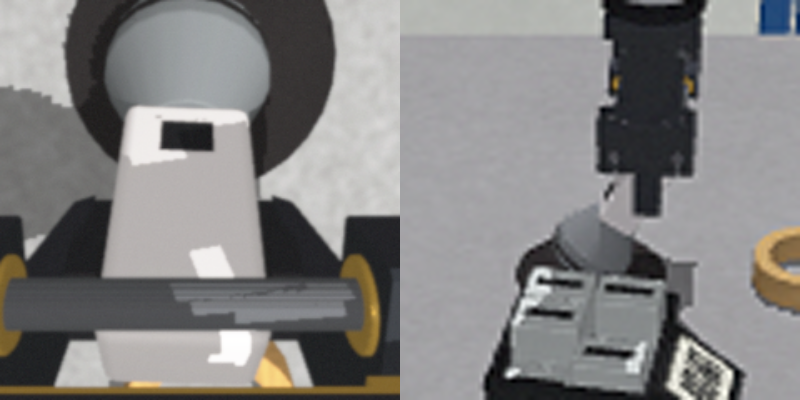

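```bash
cat > rd.py <<'E'
from fit import *
def rpose(th,s,c=0,state=None,lean=None):
    st=state or r.get_state(); R=Rn.from_quat(st['eef_rot']).as_matrix()
    l=-R[:,0]; l=l/np.linalg.norm(l); z=np.array([0,0,1.]); t=np.radians(th)
    u=np.sin(t)*l+np.cos(t)*z; v=np.cos(t)*l-np.sin(t)*z; w=np.cross(u,v)
    G=np.array(st['tool_pos'])-R[:,2]*.005
    return np.c_[v,w,u], G-s*u-c*v   # columns x,y,z ; origin
RM=circ(.032,0,32)+loop(rect(.015,.02,.122))+loop(rect(.015,.02,.044))+[(a,b) for a,b in zip(rect(.015,.02,.044),rect(.015,.02,.122))]+[(np.zeros(3),np.array([0,0,-.05]))]
def ovr(im,P,Rr,o,crop,f,name):
    x0,y0,x1,y1=crop
    out=cv2.resize(im[y0:y1,x0:x1,::-1],None,fx=f,fy=f,interpolation=cv2.INTER_CUBIC)
    for p,q in RM:
        e=((proj(P,np.array([p,q])@Rr.T+o)-[x0,y0]+.5)*f).astype(int)
        cv2.line(out,tuple(map(int,e[0])),tuple(map(int,e[1])),(0,0,255),1,cv2.LINE_AA)
    cv2.imwrite(f'pics/{name}.png',out)
E
python3 - <<'E'
from rd import *
w=cv2.imread('pics/w6.png')[:,:,::-1];s=cv2.imread('pics/s6.png')[:,:,::-1]
for th,sg in [(30,.09)]:
    Rr,o=rpose(th,sg);print(o)
    ovr(w,viewer.camera_params('wrist'),Rr,o,(170,110,410,370),2.2,'o6w');ovr(s,viewer.camera_params('side'),Rr,o,(245,80,315,160),7,'o6s')
E
python3 -c "
import cv2,numpy as np
a=cv2.imread('pics/o6w.png');b=cv2.imread('pics/o6s.png');h=560
a=cv2.resize(a,(400,433));b=cv2.resize(b,(379,433));cv2.imwrite('pics/o6.png',np.hstack([a,b]))"
```

```text
[0.48094834 0.34217782 0.01788902]
```

View pics/o6.png

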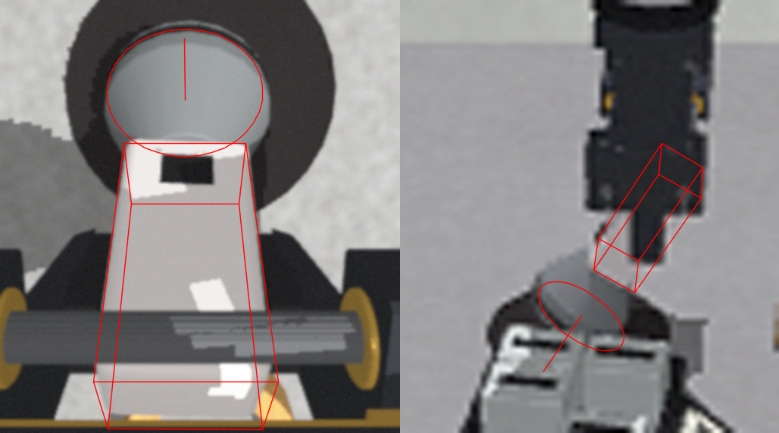

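```bash
python3 -m inch '[[0.7,[-0.44,0,0.1],0],[0.7,[-0.87,0,0.22],0],[0.7,[-0.87,0,0.22],0],[0.75,[-0.87,0,0.22],0],[0.75,[-0.87,0,0.22],0]]' 3
python3 -m inch '[[0.9,[0,0,0],0],[0.9,[0,0,0],0],[0.9,[0,0,0],0],[0.9,[0,0,-3],0],[0.9,[0,0,-7],0],[0.9,[0,0,-11],0],[0.9,[0,0,-11],0],[0.9,[0,0,-11],0]]' 50
python3 look.py 7; python3 - <<'E'
from rd import *
w=cv2.imread('pics/w7.png')[:,:,::-1];s=cv2.imread('pics/s7.png')[:,:,::-1]
Rr,o=rpose(35,.089)
ovr(w,viewer.camera_params('wrist'),Rr,o,(170,110,410,370),2.2,'o7w');ovr(s,viewer.camera_params('side'),Rr,o,(245,50,315,150),7,'o7s')
a=cv2.imread('pics/o7w.png');b=cv2.imread('pics/o7s.png')
a=cv2.resize(a,(480,520));b=cv2.resize(b,(int(490/700*520),520));cv2.imwrite('pics/o7.png',np.hstack([a,b])[:,:800])
E
```

```text
clock: 7.4
tool_pos: [0.5336, 0.3378, 0.0889]
eef_rot: [0.043, 0.999, -0.0, 0.0]
contact_force: [0.5, -0.6, -0.8]
opening: 0.455
clock: 8.2
tool_pos: [0.5336, 0.338, 0.1993]
eef_rot: [0.043, 0.999, 0.0, 0.0]
contact_force: [0.1, -1.3, -3.3]
opening: 0.451
0.4509 [ 0.102  -1.2883 -3.2746] [0.5336 0.338  0.1993]
```

View pics/o7.png

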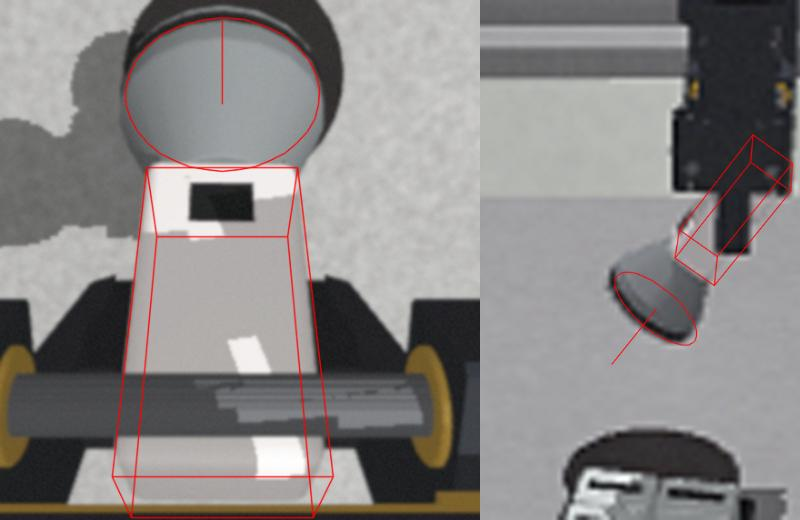

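```bash
python3 - <<'E'
from rd import *
cv2.imwrite('pics/z1.png',cv2.resize(cv2.imread('pics/w7.png')[105:305,200:360],None,fx=3,fy=3,interpolation=cv2.INTER_CUBIC))
im=cv2.imread('pics/s7.png');cv2.imwrite('pics/z2.png',cv2.resize(im[80:125,255:305],None,fx=13,fy=13,interpolation=cv2.INTER_CUBIC))
E
```

```text
(no output)
```

View pics/z1.png

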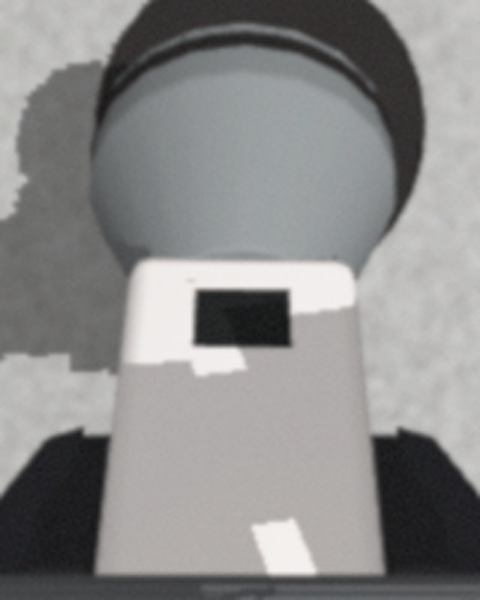

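View pics/z2.png

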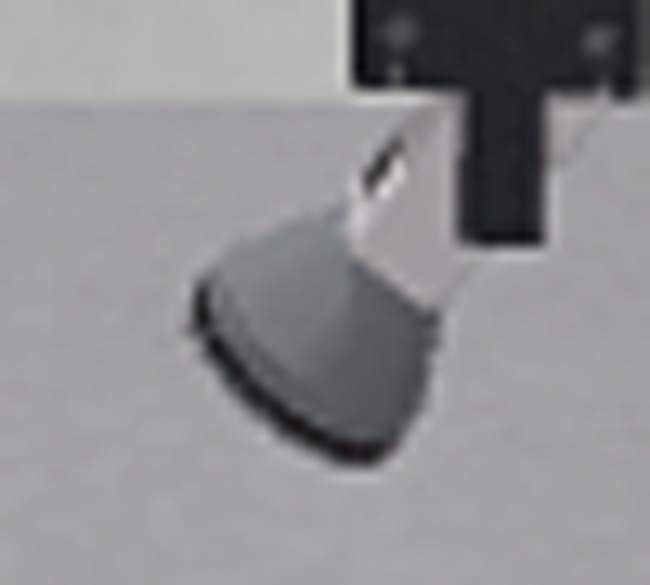

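```bash
cat > fitrd.py <<'E'
from rd import *
def fitr(st,Pw,Ps,wc,wl,sc,srim,wrist_w=1.,x0=(35,.089,0,0)):
    """wc: wrist corners (front face bottom w=-,+); wl: wrist points on front face edges; sc: side corners(front,back); srim: leftmost, lowest px"""
    ang=np.linspace(0,2*np.pi,181);C=np.c_[.032*np.cos(ang),.032*np.sin(ang),0*ang]
    def model(p):
        Rr,o=rpose(p[0],p[1],p[2],st); o=o+Rr[:,1]*p[3]; return Rr,o
    def res(p):
        Rr,o=model(p); T=lambda X:np.atleast_2d(X)@Rr.T+o; e=[]
        if wc is not None:
            e+=list((proj(Pw,T([[-.015,-.02,.044],[-.015,.02,.044]]))-wc).ravel()*wrist_w)
            for w,pt in zip((-.02,.02),wl):
                a,b=proj(Pw,T([[-.015,w,.044],[-.015,w,.1]])); n=np.array([-(b-a)[1],(b-a)[0]])/np.linalg.norm(b-a); e.append(n@(pt-a)*wrist_w)
        if sc is not None: e+=list((proj(Ps,T([[-.015,-.02,.046],[.015,-.02,.046]]))-sc).ravel())
        q=proj(Ps,T(C)); e+=[q[:,0].min()-srim[0][0],q[:,1].max()-srim[1][1]]
        a=srim[2] if len(srim)>2 else None
        if a is not None: # lower-left tangent support along direction (-1,1)
            k=np.array([-1,1])/2**.5; e.append((q@k).max()-a@k)
        return e
    f=least_squares(res,x0,x_scale=[1,.001,.001,.001]); return f.x,np.round(f.fun,2),model(f.x)
E
python3 - <<'E'
from fitrd import *
st=r.get_state();Pw=viewer.camera_params('wrist');Ps=viewer.camera_params('side')
W=lambda x,y:np.array([200+(x+.5)/3-.5,105+(y+.5)/3-.5]);S=lambda x,y:np.array([255+(x+.5)/13-.5,80+(y+.5)/13-.5])
wc=np.array([W(128,258),W(358,262)]);wl=[W(96,575),W(385,575)]
sc=np.array([S(350,225),S(435,305)]);rim=[S(190,325),S(365,468),S(245,410)]
x,f,(Rr,o)=fitr(st,Pw,Ps,wc,wl,sc,rim);print(x,f,o)
x2,f2,_=fitr(st,Pw,Ps,None,None,sc,rim);print('side only',x2,f2)
w=cv2.imread('pics/w7.png')[:,:,::-1];s=cv2.imread('pics/s7.png')[:,:,::-1]
ovr(w,Pw,Rr,o,(170,110,410,370),2.2,'o7w');ovr(s,Ps,Rr,o,(245,50,315,150),7,'o7s')
a=cv2.imread('pics/o7w.png');b=cv2.imread('pics/o7s.png')
a=cv2.resize(a,(480,520));b=cv2.resize(b,(int(490/700*520),520));cv2.imwrite('pics/o7.png',np.hstack([a,b])[:,:800])
E
```

```text
[ 4.18117078e+01  8.88251177e-02 -1.54383535e-03 -2.50079644e-04] [-0.75  0.53 -0.03 -0.79  0.34  0.3   0.44  0.86  0.73  0.72 -0.15 -0.67
 -0.96] [0.47465505 0.34191549 0.13515665]
side only [ 3.65690925e+01  7.31271040e-02  1.34697690e-02 -3.62275575e-02] [-0.39  0.62  0.68  0.06 -0.6  -0.38 -0.44]
```

View pics/o7.png

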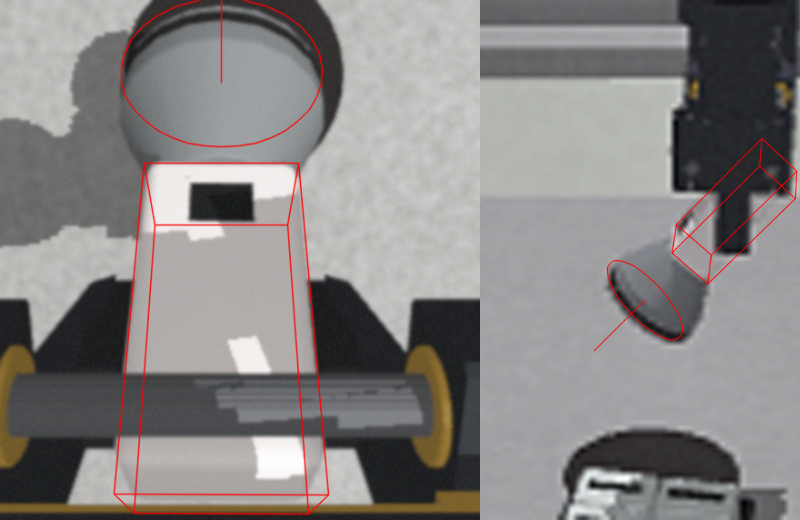

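```bash
python3 - <<'E'
from h import *
go(.686,-.139,.193,186.5)
E
```

```text
tcp [0.5325 0.3371 0.1972] head 175.04 tilt [-0.003 -0.002 -1.   ] shift cm [-19.41 -46.11   0.49] -11.46
```

```bash
python3 -m inch '[[0.9,[0,0,-3],0],[0.9,[-1,-3,-6],-1],[0.9,[-2.5,-7,-6],-2],[0.9,[-4.2,-11,-6],-3],[0.9,[-6,-15,-6],-4],[0.9,[-7.7,-19,-6],-5],[0.9,[-9.4,-23,-6],-6],[0.9,[-11.1,-27,-6],-7],[0.9,[-12.8,-31,-6],-8],[0.9,[-14.5,-35,-6],-9],[0.9,[-16.2,-39,-6],-10],[0.9,[-18,-43,-6],-11],[0.9,[-19.4,-46.2,-5],-11.5],[0.9,[-19.4,-46.2,-2],-11.5],[0.9,[-19.4,-46.2,0.6],-11.5],[0.9,[-19.4,-46.2,0.6],-11.5],[0.9,[-19.4,-46.2,0.6],-11.5],[0.9,[-19.4,-46.2,0.6],-11.5]]' 50
python3 - <<'E'
from rd import *
go(.686,-.139,.193,186.5)
for c in ('side','wrist','top'): snap(c,c+'8')
cv2.imwrite('pics/z3.png',cv2.resize(cv2.imread('pics/side8.png')[130:250,255:395],None,fx=5.5,fy=5,interpolation=cv2.INTER_CUBIC))
cv2.imwrite('pics/z3.png',cv2.resize(cv2.imread('pics/side8.png')[140:250,270:400],None,fx=5.4,fy=5.4,interpolation=cv2.INTER_CUBIC))
E
```

```text
clock: 10.1
tool_pos: [0.6876, -0.1385, 0.1939]
eef_rot: [-0.057, 0.998, 0.0, 0.001]
contact_force: [0.4, 0.7, -2.0]
opening: 0.451
tcp [ 0.6876 -0.1385  0.1939] head -173.44 tilt [ 0.002  0.    -1.   ] shift cm [ 0.17 -0.03  0.09] 0.06
```

View pics/z3.png

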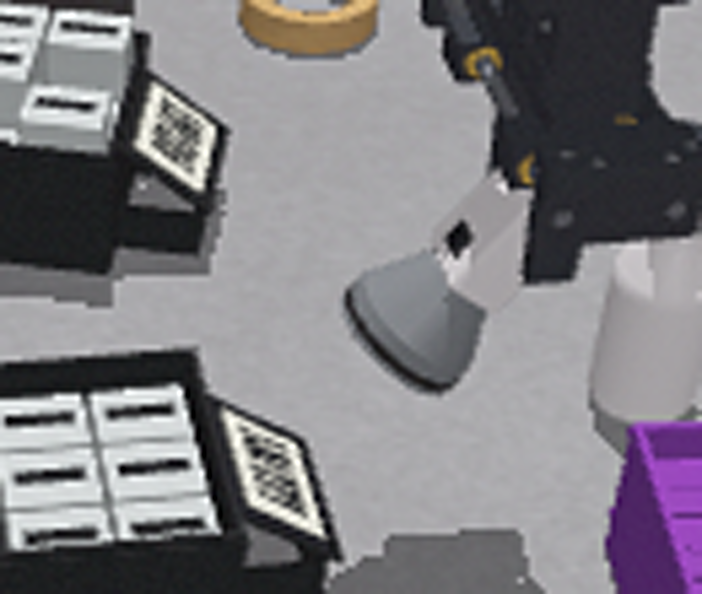

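View pics/wrist8.png

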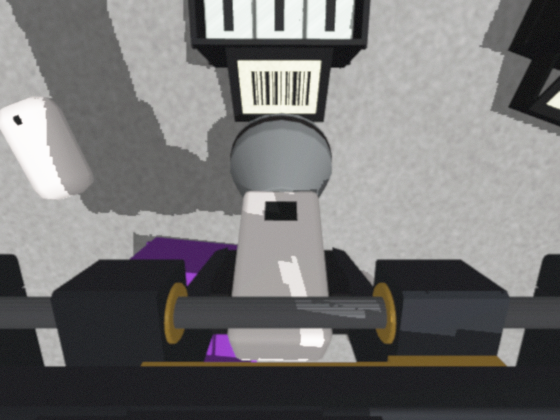

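View pics/top8.png

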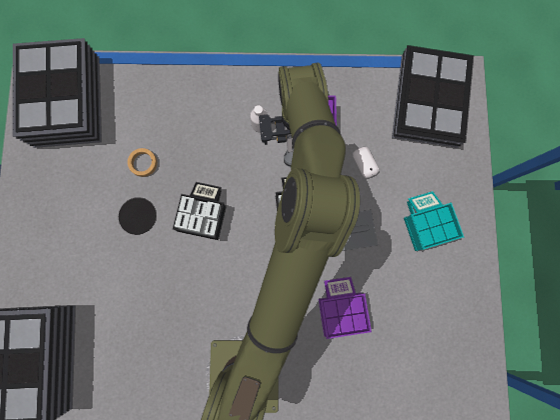

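```bash
python3 - <<'E'
from rd import *
cv2.imwrite('pics/z4.png',cv2.resize(cv2.imread('pics/wrist8.png')[30:130,215:345],None,fx=6,fy=6,interpolation=cv2.INTER_CUBIC))
cv2.imwrite('pics/z5.png',cv2.resize(cv2.imread('pics/wrist8.png')[100:200,215:345],None,fx=6,fy=6,interpolation=cv2.INTER_CUBIC))
cv2.imwrite('pics/z6.png',cv2.resize(cv2.imread('pics/side8.png')[205:255,300:365],None,fx=12,fy=12,interpolation=cv2.INTER_CUBIC))
cv2.imwrite('pics/z7.png',cv2.resize(cv2.imread('pics/side8.png')[168:218,328:378],None,fx=12,fy=12,interpolation=cv2.INTER_CUBIC))
E
```

```text
(no output)
```

View pics/z4.png

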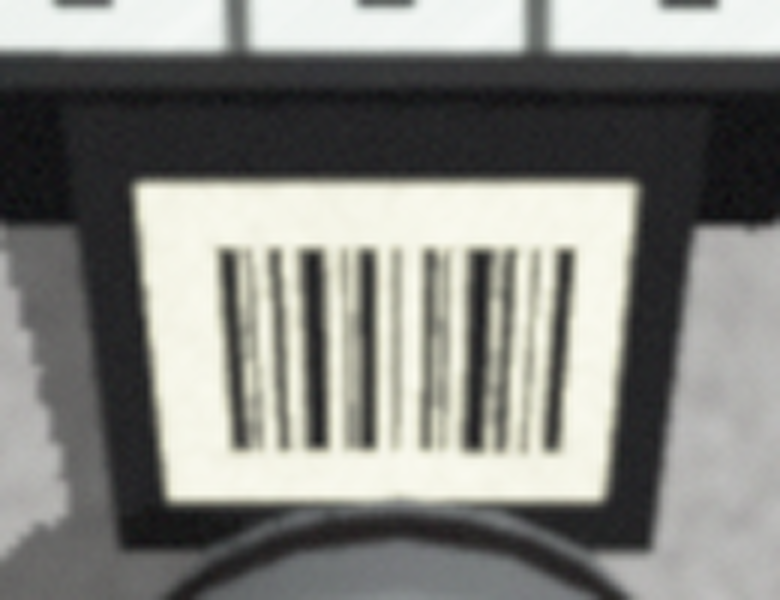

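View pics/z5.png

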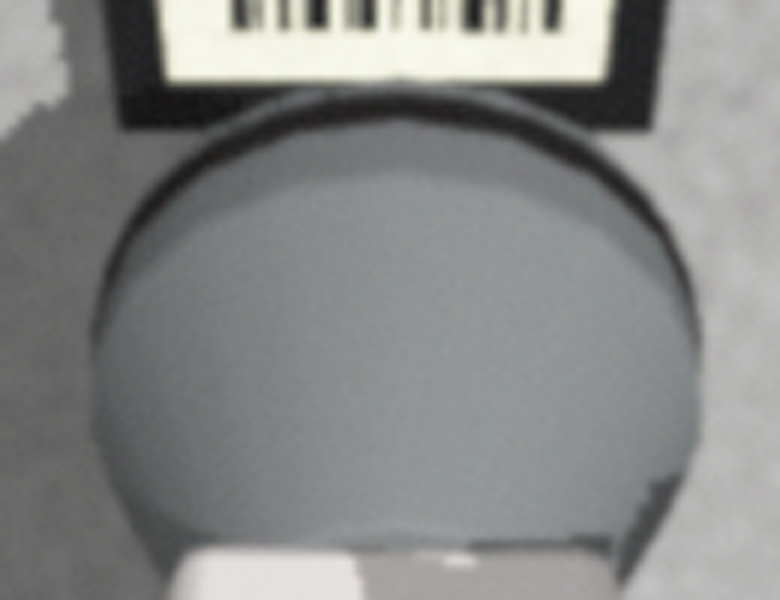

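View pics/z6.png

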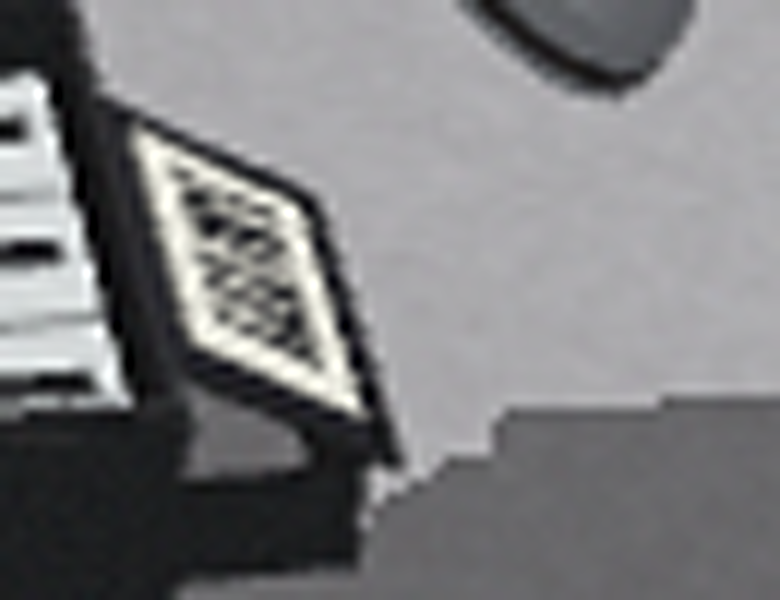

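View pics/z7.png

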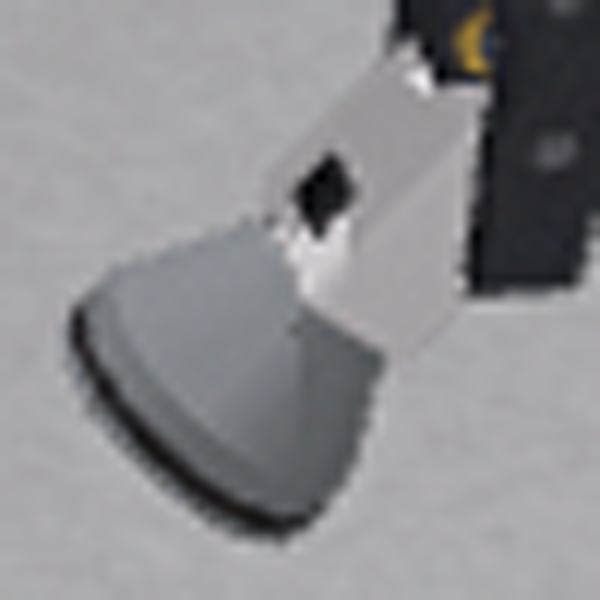

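```bash
cat > fit8.py <<'E'
from rd import *
ang=np.linspace(0,2*np.pi,361);C=np.c_[.032*np.cos(ang),.032*np.sin(ang),0*ang]
def model(p,st):
    Rr,o=rpose(p[0],p[1],p[2],st); return Rr,o+Rr[:,1]*p[3]
def fitreader(st,Pw,Ps,m,x0=(38,.089,0,0),reg=True):
    def res(p):
        Rr,o=model(p,st);T=lambda X:np.atleast_2d(X)@Rr.T+o;e=[]
        if 'wtop' in m:
            q=proj(Pw,T(C)); e+=[q[:,1].min()-m['wtop'], (q[:,0].min()+q[:,0].max())/2-m['wmid']]
        if 'wc' in m: e+=list((proj(Pw,T([[-.015,-.02,.046],[-.015,.02,.046]]))-m['wc']).ravel()*.5)
        q=proj(Ps,T(C))
        e+=[q[:,0].min()-m['sl'],q[:,1].max()-m['sb']]
        k=np.array([-1,1])/2**.5; e.append((q@k).max()-m['sd']@k)
        if 'sc' in m: e+=list((proj(Ps,T([[-.015,-.02,.046],[.015,-.02,.046]]))-m['sc']).ravel())
        if reg: e+=[p[3]/.002,p[2]/.006]
        return np.array(e)
    f=least_squares(res,x0,x_scale=[1,.001,.001,.001]); return f
def fitbox(Pw,Ps,wl,sl,x0):
    L=np.array(label_pts(.046,.066)); # (-,-),(+,-),(+,+),(-,+)
    def res(p):
        T=L@Rz(np.radians(p[2])).T+[p[0],p[1],0]; e=[]
        if wl is not None: e+=list((proj(Pw,T)-wl).ravel()*.7)
        if sl is not None: e+=list((proj(Ps,T)-sl).ravel())
        return e
    f=least_squares(res,x0,x_scale=[.001,.001,1]); return f
def Wf(x,y,f,ox,oy): return np.array([ox+(x+.5)/f-.5,oy+(y+.5)/f-.5])
E
python3 - <<'E'
from fit8 import *
import pickle
st=r.get_state();st['tool_pos']=np.mean([[.6876,-.1385,.1939],[.686,-.139,.1935]],0)
Pw=viewer.camera_params('wrist');Ps=viewer.camera_params('side')
A=lambda x,y:Wf(x,y,6,215,30);B=lambda x,y:Wf(x,y,6,215,100);D=lambda x,y:Wf(x,y,12,300,205);E=lambda x,y:Wf(x,y,12,328,168)
# label corners order (-x,-y),(+x,-y),(+x,+y),(-x,+y) ; box +y = image left, +x=image top
wl=np.array([A(606,502),A(639,180),A(132,180),A(164,502)])
# side: near camera = world -y = box +y -> lower ; +x side = left
sl=np.array([D(300,195),D(135,130),D(190,345),D(368,420)])
for a,b,n in [(wl,None,'w'),(None,sl,'s'),(wl,sl,'ws')]:
    f=fitbox(Pw,Ps,a,b,(.499,-.16,186.5));print(n,f.x.round(4),f.fun.round(2))
m=dict(wtop=B(398,80)[1],wmid=B(396,0)[0],wc=np.array([B(172,548),B(618,548)]),sl=E(70,320)[0],sb=E(275,545)[1],sd=E(150,455),sc=np.array([E(300,295),E(390,360)]))
pickle.dump((m,wl,sl),open('m8.pkl','wb'))
f=fitreader(st,Pw,Ps,m);print(f.x.round(4),f.fun.round(2))
for k in ('wtop','wc','sc'):
    m2={a:b for a,b in m.items() if a!=k}; g=fitreader(st,Pw,Ps,m2);print('no',k,g.x.round(4))
Rr,o=model(f.x,st);print(o)
w=cv2.imread('pics/wrist8.png')[:,:,::-1];s=cv2.imread('pics/side8.png')[:,:,::-1]
ovr(w,Pw,Rr,o,(215,40,345,300),2,'oa');ovr(s,Ps,Rr,o,(300,150,400,250),5.2,'ob')
cv2.imwrite('pics/o8.png',np.hstack([cv2.imread('pics/oa.png'),cv2.imread('pics/ob.png')]))
E
```

```text
w [ 5.008000e-01 -1.613000e-01  1.864559e+02] [-0.37 -0.37 -0.45  0.35  0.33  0.28  0.5  -0.44]
s [ 4.991000e-01 -1.616000e-01  1.862667e+02] [-0.14  0.82  0.06 -0.12  0.4  -0.34 -0.33 -0.28]
ws [ 5.006000e-01 -1.612000e-01  1.864153e+02] [-0.37 -0.57 -0.43  0.11  0.34 -0.01  0.49 -0.67  0.35  0.66  0.57 -0.26
  1.01 -0.5   0.25 -0.47]
[3.51415e+01 8.94000e-02 2.40000e-03 2.00000e-04] [-0.46  0.14 -0.32 -0.29  0.81 -0.29  0.06 -0.2   0.73  1.25  0.64  2.92
  0.09  0.09  0.41]
no wtop [ 4.20518e+01  9.01000e-02 -1.50000e-03  1.00000e-04]
no wc [3.24727e+01 8.93000e-02 5.70000e-03 3.00000e-04]
no sc [3.58128e+01 8.97000e-02 1.20000e-03 0.00000e+00]
[ 0.63368219 -0.14466765  0.12690499]
```

View pics/o8.png

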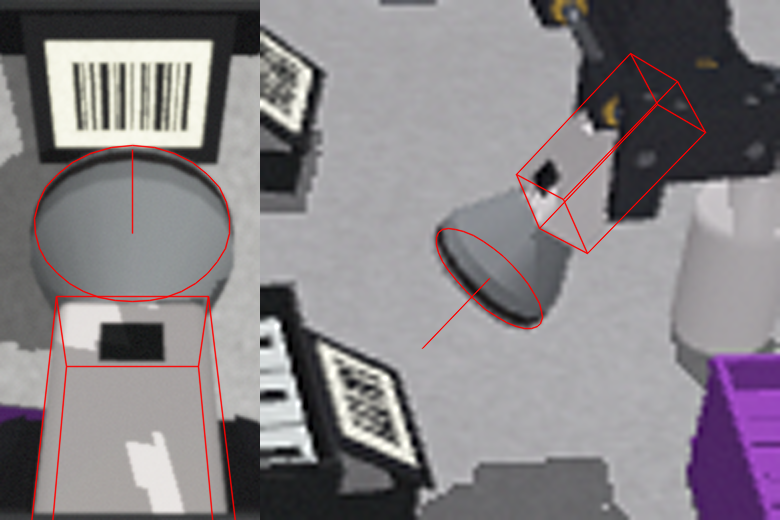

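```bash
cat > vp.py <<'E'
from fit8 import *
def edge_tilt(imname,P,st,rows=(200,288),lc=(225,250),rc=(312,340)):
    g=cv2.GaussianBlur(cv2.imread(imname),(0,0),.8).astype(float).sum(2)
    out=[]
    for c0,c1,nm in (lc+('L',),rc+('R',)):
        pts=[]
        for v in range(*rows):
            d=np.abs(np.diff(g[v,c0:c1])); i=int(d.argmax())
            if 0<i<len(d)-1 and d[i]>25:
                a,b,c=d[i-1:i+2]; den=a-2*b+c; pts.append((v,c0+i+.5+(.5*(a-c)/den if den else 0)))
        pts=np.array(pts); k=np.ones(len(pts),bool)
        for _ in range(6):
            p=np.polyfit(pts[k,0],pts[k,1],1); e=pts[:,1]-np.polyval(p,pts[:,0]); k=abs(e)<max(.35,2*e[k].std()) 
        print(nm,p.round(4),k.sum(),len(pts),'rms',e[k].std().round(3)); out.append(p)
    (a,b),(c,d)=out; v=(d-b)/(a-c); u=a*v+b
    _,D=ray(P,u,v); D/=np.linalg.norm(D)
    R=Rn.from_quat(st['eef_rot']).as_matrix(); l=-R[:,0]; 
    if D[2]>0: D=-D
    ax=-D
    print('vp',u.round(1),v.round(1),'axis',ax.round(4),'tilt',np.degrees(np.arctan2(np.hypot(ax[0],ax[1]),ax[2])).round(2),'lean heading',np.degrees(np.arctan2(ax[1],ax[0])).round(2),'jaw dev',np.degrees(np.arcsin(ax@R[:,1])).round(2))
    return ax
if __name__=='__main__':
    st=r.get_state();Pw=viewer.camera_params('wrist')
    edge_tilt('pics/wrist8.png',Pw,st)
    edge_tilt('pics/wrist8.png',Pw,st,(205,255))
    print(Rn.from_matrix(np.array(Pw['world_to_cam'])[:3,:3]).as_quat())
    # side line angles
    for th in (34,36,38,40,42):
        Rr,o=model((th,.0895,.001,0),st);q=proj(viewer.camera_params('side'),np.array([[-.015,.02,.05],[-.015,.02,.1],[-.015,-.02,.05],[-.015,-.02,.1],[.015,-.02,.05],[.015,-.02,.1]])@Rr.T+o)
        print(th,[np.degrees(np.arctan2(-(q[i+1]-q[i])[1],(q[i+1]-q[i])[0])).round(1) for i in (0,2,4)])
E
python3 vp.py
```

```text
L [-1.21300e-01  2.66853e+02] 83 87 rms 0.286
R [9.740000e-02 2.992381e+02] 85 88 rms 0.101
vp 284.8 -148.1 axis [0.5783 0.0559 0.8139] tilt 35.52 lean heading 5.52 jaw dev -0.62
L [-1.277000e-01  2.682239e+02] 45 49 rms 0.319
R [9.260000e-02 3.003276e+02] 47 50 rms 0.091
vp 286.8 -145.7 axis [0.5762 0.0513 0.8157] tilt 35.34 lean heading 5.08 jaw dev -0.87
[-0.08919864 -0.0993704   0.73956685 -0.65970448]
34 [np.float64(47.7), np.float64(47.0), np.float64(46.3)]
36 [np.float64(46.0), np.float64(45.4), np.float64(44.7)]
38 [np.float64(44.4), np.float64(43.8), np.float64(43.1)]
40 [np.float64(42.8), np.float64(42.2), np.float64(41.6)]
42 [np.float64(41.2), np.float64(40.6), np.float64(40.0)]
```

```bash
python3 -m inch '[[0.9,[0.5,-0.04,0.7],0],[0.9,[1,-0.08,1.4],0],[0.9,[1.5,-0.12,2.1],0],[0.9,[2,-0.15,2.7],0],[0.9,[2.34,-0.17,3.2],0],[0.9,[2.34,-0.17,3.2],0],[0.9,[2.34,-0.17,3.2],0],[0.9,[2.34,-0.17,3.2],0]]' 50
python3 - <<'E'
from fit8 import *
s=r.get_state();print(s['tool_pos'],s['contact_force'])
for c in ('side','wrist'): snap(c,c+'9')
from vp import edge_tilt
edge_tilt('pics/wrist9.png',viewer.camera_params('wrist'),s,(205,255))
a=cv2.resize(cv2.imread('pics/side9.png')[170:250,290:380],(450,400),interpolation=cv2.INTER_CUBIC)
b=cv2.resize(cv2.imread('pics/wrist9.png')[20:230,190:370],(343,400),interpolation=cv2.INTER_CUBIC)
cv2.imwrite('pics/c9.png',np.hstack([a,b]))
E
```

```text
clock: 11.05
tool_pos: [0.6643, -0.1431, 0.1613]
eef_rot: [-0.057, 0.998, 0.0, 0.001]
contact_force: [-0.2, -0.3, -1.7]
opening: 0.45
[ 0.66431395 -0.14314858  0.16126219] [-0.18532392 -0.32128199 -1.69830234]
L [-1.351000e-01  2.699888e+02] 38 49 rms 0.256
R [9.630000e-02 2.995142e+02] 47 50 rms 0.113
vp 287.2 -127.6 axis [0.5567 0.0471 0.8293] tilt 33.97 lean heading 4.84 jaw dev -0.95
```

View pics/c9.png

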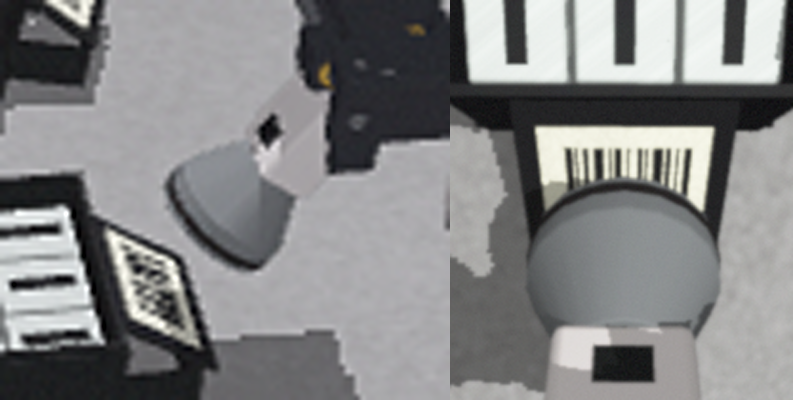

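```bash
python3 - <<'E'
from fit8 import *
st=r.get_state();Ps=viewer.camera_params('side');Pw=viewer.camera_params('wrist')
box=Rz(np.radians(186.4));b0=np.array([.5006,-.1613,0]);t=np.radians(35)
n=box@[-np.sin(t),0,np.cos(t)];y=box@[0,1,0];x=np.cross(y,n);L=box@[-.082,0,.054]+b0
T=L+.05*n
for cam,P,crop,f in (('side',Ps,(290,165,380,255),6.2),('wrist',Pw,(220,20,340,200),3.1)):
    im=cv2.imread(f'pics/{cam}9.png');x0,y0,x1,y1=crop
    o=cv2.resize(im[y0:y1,x0:x1],None,fx=f,fy=f,interpolation=cv2.INTER_CUBIC)
    def ln(pts,c):
        q=((proj(P,np.array(pts))-[x0,y0]+.5)*f); cv2.polylines(o,[q.astype(int).reshape(-1,1,2)],False,c,1,cv2.LINE_AA)
    a=np.linspace(0,2*np.pi,40)
    ln([T+.032*(np.cos(k)*x+np.sin(k)*y) for k in a],(0,0,255)); ln([L,T+.046*n],(0,0,255))
    ln([L+.023*i*x+.033*j*y for i,j in [(1,1),(1,-1),(-1,-1),(-1,1),(1,1)]],(0,0,255))
    cv2.imwrite(f'pics/q{cam}.png',o)
a=cv2.imread('pics/qside.png');b=cv2.imread('pics/qwrist.png')[:558,:];h=558
cv2.imwrite('pics/q9.png',np.hstack([a[:h],cv2.resize(b,(240,360)) if 0 else np.vstack([b,np.zeros((max(0,h-b.shape[0]),b.shape[1],3),np.uint8)])[:h]])[:,:800])
print(T,n)
E
```

```text
[ 0.61058906 -0.14896275  0.0949576 ] [0.57000186 0.06393595 0.81915204]
```

View pics/q9.png

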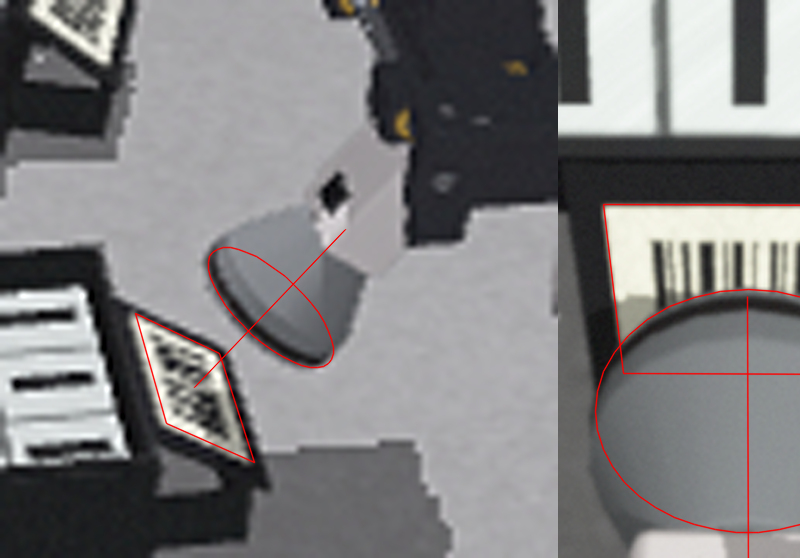

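```bash
python3 -m inch '[[0.9,[0,0,0],0],[0.9,[0,0,0],0],[0.9,[0,0,0],0],[0.9,[0,0,0],0],[0.9,[0,0,0],0],[0.9,[0,0,0],0],[0.9,[0,0,0],0],[0.9,[0,0,0],0],[0.9,[0,0,0],0],[0.9,[0,0,0],0],[0.9,[0,0,0],0],[0.9,[0,0,0],0],[0.9,[0,0,0],0],[0.9,[0,0,0],0],[0.9,[0,0,0],0],[0.9,[0,0,0],0],[0.9,[0,0,0],0],[0.9,[0,0,0],0]]' 50
python3 - <<'E'
from h import *
go(.515,.345,.20,175)
E
```

```text
clock: 12.95
tool_pos: [0.6638, -0.1433, 0.1609]
eef_rot: [-0.057, 0.998, 0.0, -0.0]
contact_force: [-0.1, 0.8, -2.1]
opening: 0.447
tcp [ 0.6638 -0.1433  0.1609] head -173.47 tilt [-0.  0. -1.] shift cm [ 9.23 50.2  -3.91] 11.53
```

```bash
python3 -m inch '[[0.9,[-1,0,-1.5],0],[0.9,[-2,0,-4],0],[0.9,[-2,1,-8],0],[0.9,[-1.5,5,-9],1],[0.9,[-1,9,-9],2],[0.9,[0,13,-9],3],[0.9,[1,17,-9],4],[0.9,[1.5,21,-9],5],[0.9,[2.5,25,-9],6],[0.9,[3.2,29,-9],7],[0.9,[4,33,-9],8],[0.9,[4.7,37,-9],9],[0.9,[5.4,41,-9],10],[0.9,[6.2,45.5,-9],11],[0.9,[6.8,49.8,-7],11.5],[0.9,[6.8,49.8,-3],11.5],[0.9,[6.8,49.8,1],11.5],[0.9,[6.8,49.8,3.6],11.5],[0.9,[6.8,49.8,3.6],11.5],[0.9,[6.8,49.8,3.6],11.5]]' 50
python3 - <<'E'
from fit8 import *
s=r.get_state();Pw=viewer.camera_params('wrist');im=snap('wrist','w10');snap('side','s10')
go(.5395,.3435,.09,175)
Rr,o=model((35.3,.0894,.0024,0),s);ovr(im,Pw,Rr,o,(170,60,410,340),1.8,'oa');ovr(cv2.imread('pics/s10.png')[:,:,::-1],viewer.camera_params('side'),Rr,o,(240,60,330,165),4.8,'ob')
a=cv2.imread('pics/oa.png');b=cv2.imread('pics/ob.png');cv2.imwrite('pics/o10.png',np.hstack([a[:504],b[:504]])[:,:800])
E
```

```text
clock: 14.95
tool_pos: [0.5398, 0.3441, 0.1254]
eef_rot: [0.043, 0.999, 0.0, 0.0]
contact_force: [0.3, -0.5, -3.1]
opening: 0.449
tcp [0.5408 0.3447 0.127 ] head 175.01 tilt [ 0.003  0.003 -1.   ] shift cm [ 0.13 -0.15  3.7 ] 0.01
```

View pics/o10.png

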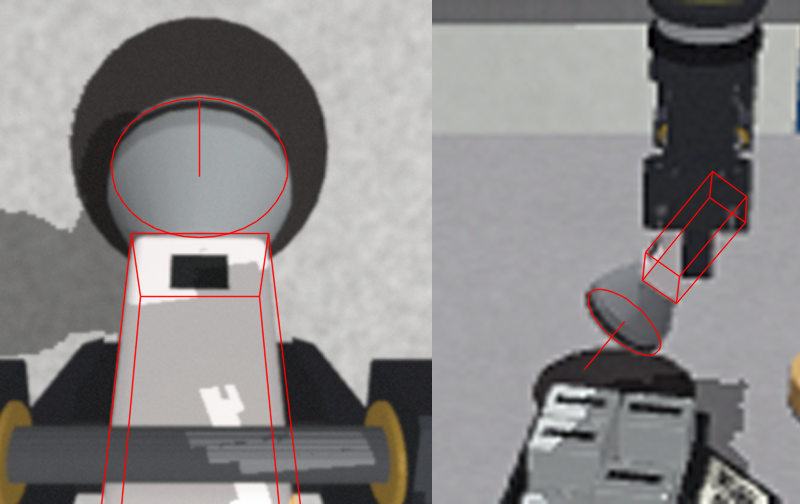

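```bash
python3 -m inch '[[0.9,[0,0,1.5],0],[0.9,[0,0,2.8],0],[0.9,[0,0,3.4],0],[0.9,[0,0,3.65],0],[0.9,[0,0,3.65],0]]' 50
python3 -m inch '[[0.7,[0,0,0],0],[0.7,[0,0,0.05],0],[0.7,[0,0,0.1],0],[0.7,[0,0,0.1],0],[0.7,[0.43,0,0],0],[0.7,[0.86,0,-0.1],0],[0.7,[1.3,0,-0.18],0],[0.7,[1.72,0,-0.24],0]]' 3
python3 look.py 11
```

```text
clock: 15.55
tool_pos: [0.5391, 0.3432, 0.0885]
eef_rot: [0.043, 0.999, -0.001, -0.001]
contact_force: [-1.9, -1.3, 1.6]
opening: 0.448
clock: 16.35
tool_pos: [0.5216, 0.3453, 0.0908]
eef_rot: [0.043, 0.999, -0.0, -0.0]
contact_force: [0.4, -2.0, 1.4]
opening: 0.459
0.4592 [ 0.4399 -2.01    1.3738] [0.5216 0.3453 0.0908]
```

View pics/c11.png

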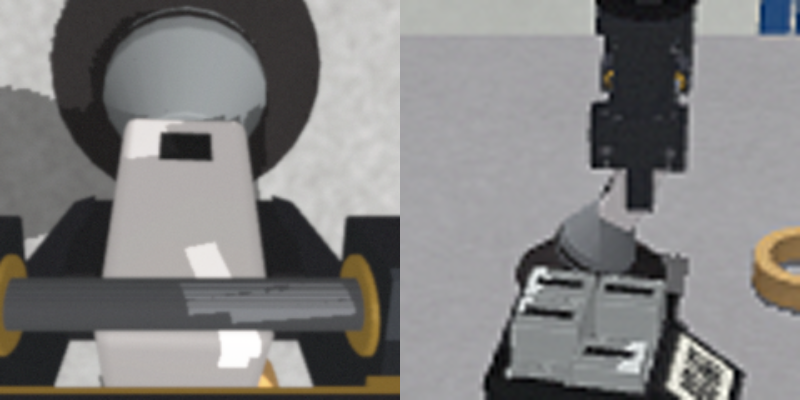

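```bash
python3 -m inch '[[0.7,[0.43,0,-0.01],0],[0.7,[0.87,0,0],0],[0.7,[1.3,0,0.01],0],[0.7,[1.74,0,0.03],0],[0.7,[2.17,0,0.08],0],[0.7,[2.61,0,0.13],0],[0.7,[3.04,0,0.22],0],[0.7,[3.47,0,0.3],0]]' 3
python3 look.py 12
```

```text
clock: 17.25
tool_pos: [0.4872, 0.3483, 0.0875]
eef_rot: [0.043, 0.999, -0.0, -0.0]
contact_force: [-0.0, -1.1, -0.4]
opening: 0.451
0.4515 [-0.0103 -1.1022 -0.3858] [0.4872 0.3483 0.0875]
```

View pics/c12.png

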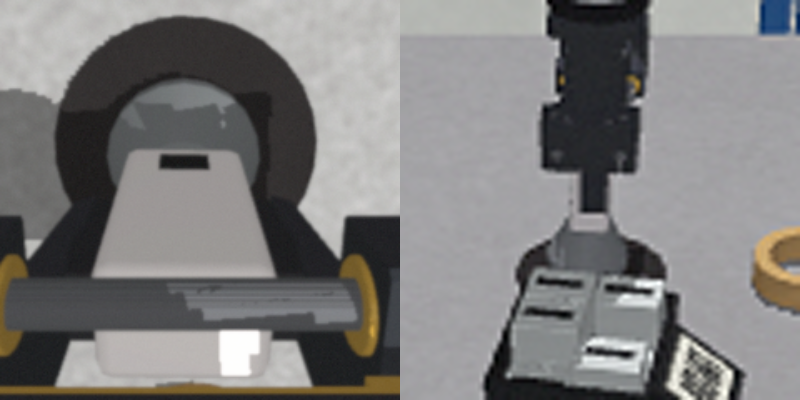

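```bash
python3 -m inch '[[0.7,[0.35,0,0.12],0],[0.7,[0.6,0,0.2],0],[0.7,[0.6,0,0.3],0],[0.7,[0.6,0,0.35],0]]' 3
python3 look.py 13; python3 - <<'E'
from vp import *
edge_tilt('pics/w13.png',viewer.camera_params('wrist'),r.get_state(),(230,275),(225,250),(312,340))
E
```

```text
clock: 17.75
tool_pos: [0.482, 0.3489, 0.0846]
eef_rot: [0.043, 0.999, 0.0, 0.0]
contact_force: [-1.2, -1.6, 4.6]
opening: 0.455
0.4553 [-1.187  -1.6453  4.5889] [0.482  0.3489 0.0846]
L [ -0.3655 329.0547] 43 45 rms 0.111
R [  0.3684 229.3936] 43 45 rms 0.099
vp 279.4 135.8 axis [-0.0022  0.0011  1.    ] tilt 0.14 lean heading 153.87 jaw dev 0.07
```

View pics/c13.png

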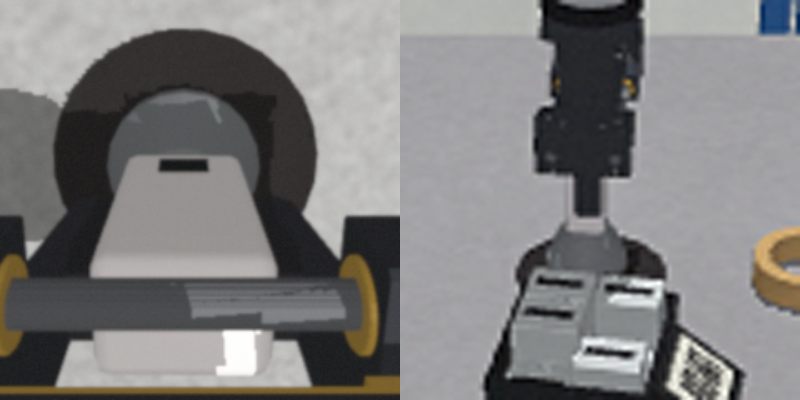

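```bash
python3 -m inch '[[0.7,[0,0,-0.1],0],[0.4,[0,0,-0.1],0],[0.2,[0,0,-0.1],0],[0,[0,0,-0.1],0],[0,[0,0,-0.1],0],[0,[0,0,-0.1],0],[0,[0,0,-0.1],0],[0,[0,0,-0.1],0]]' 3
python3 -m inch '[[0,[0,0,-2],0],[0,[0,0,-5],0],[0,[0,0,-9],0],[0,[0,0,-13],0],[0,[2,0,-17],0],[0,[6,0,-20],0],[0,[6,0,-20],0],[0,[6,0,-20],0]]'
python3 - <<'E'
from fit8 import *
st=r.get_state();w=snap('wrist','w14');snap('side','s14');t=snap('top','t14')
it=[('mat',(.48,.349,0),(255,255,0)),('reader',(.48,.349,np.radians(-5)),(0,0,255))]
overlay(w,viewer.camera_params('wrist'),it,(210,150,350,290),3.5,'oa');overlay(t,viewer.camera_params('top'),it,(105,180,170,280-30),6,'ob')
a=cv2.imread('pics/oa.png');b=cv2.resize(cv2.imread('pics/s14.png')[90:170,240:300],(300,400),interpolation=cv2.INTER_CUBIC)
cv2.imwrite('pics/o14.png',np.hstack([a[:400],b]))
go(.37,-.32,.28,98.7)
E
```

```text
clock: 18.65
tool_pos: [0.4819, 0.3488, 0.0853]
eef_rot: [0.043, 0.999, 0.0, 0.0]
contact_force: [-0.8, 0.5, 0.4]
opening: 1.002
clock: 19.45
tool_pos: [0.4218, 0.3542, 0.2861]
eef_rot: [0.043, 0.999, 0.0, 0.001]
contact_force: [0.6, 0.6, -0.9]
opening: 1.0
tcp [0.4229 0.3529 0.2841] head 174.94 tilt [-0.001 -0.002 -1.   ] shift cm [ -0.67 -67.5    0.54] 76.24
```

View pics/o14.png

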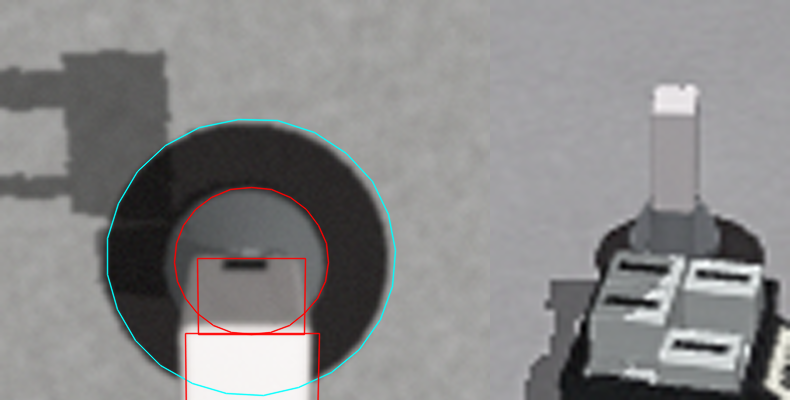

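```bash
python3 - <<'E'
from h import *
go(.43,-.275,.28,99); print(r.get_state()['q'])
E
```

```text
tcp [0.4229 0.3529 0.2841] head 174.94 tilt [-0.001 -0.002 -1.   ] shift cm [ -6.25 -62.49   0.53] 75.94
[-0.59669675  0.55995562 -0.29748917  1.74818952  0.20660077  0.86602727
  0.49633616]
```

```bash
python3 -m inch '[[0,[-0.4,-4,0],4],[0,[-0.8,-8,0],9],[0,[-1.2,-12,0],14],[0,[-1.6,-16,0],19],[0,[-2,-20,0],24],[0,[-2.4,-24,0],29],[0,[-2.8,-28,0],34],[0,[-3.2,-32,0],39],[0,[-3.6,-36,0],44],[0,[-4,-40,0],49],[0,[-4.4,-44,0],54],[0,[-4.8,-48,0],59],[0,[-5.2,-52,0],64],[0,[-5.6,-56,0],69],[0,[-6,-60,0.5],73],[0,[-6.2,-62.4,0.5],76],[0,[-6.2,-62.4,0.5],76],[0,[-6.2,-62.4,0.5],76],[0,[-6.2,-62.4,0.5],76],[0,[-6.2,-62.4,0.5],76]]'
python3 - <<'E'
from fit8 import *
go(.43,-.275,.28,99);print(r.get_state()['q'])
w=snap('wrist','w15')
overlay(w,viewer.camera_params('wrist'),[('lid',(.439,-.338,np.radians(9)),(0,0,255))],(0,0,560,420),1.4,'o15')
E
```

```text
clock: 21.6
tool_pos: [0.43, -0.2717, 0.28]
eef_rot: [0.648, 0.761, 0.0, -0.001]
contact_force: [-0.4, -1.0, 0.4]
opening: 1.001
tcp [ 0.43   -0.2717  0.28  ] head 99.17 tilt [-0.001  0.001 -1.   ] shift cm [-0.33 -0.05  0.  ] 0.17
[ 0.42922805  0.49947573  0.06815038  1.88500125 -0.04838884  0.7596254
  0.68431083]
```

View pics/o15.png

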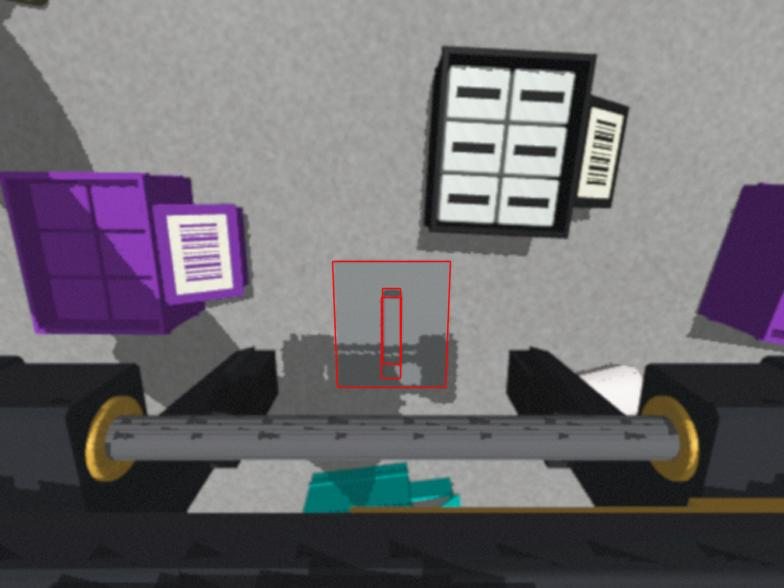

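```bash
python3 - <<'E'
from fit8 import *
w=cv2.imread('pics/w15.png')[:,:,::-1];P=viewer.camera_params('wrist')
overlay(w,P,[('lid',(.439,-.338,np.radians(9)),(0,0,255))],(230,180,330,285),5.4,'oa')
overlay(w,P,[('box',(.5006,-.1613,np.radians(186.4)),(0,0,255))],(300,25,455,185),3.5,'ob')
cv2.imwrite('pics/o15.png',np.hstack([cv2.imread('pics/oa.png')[:400,:],cv2.imread('pics/ob.png')[:560][:400]])[:,:] if 0 else cv2.imread('pics/oa.png'))
E
```

```text
(no output)
```

View pics/oa.png

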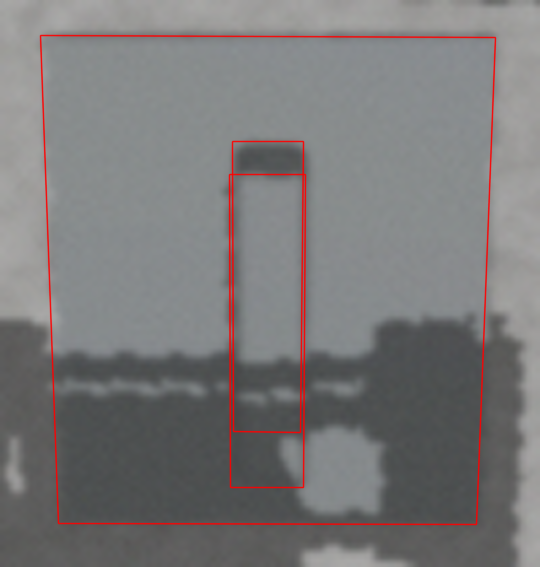

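View pics/ob.png

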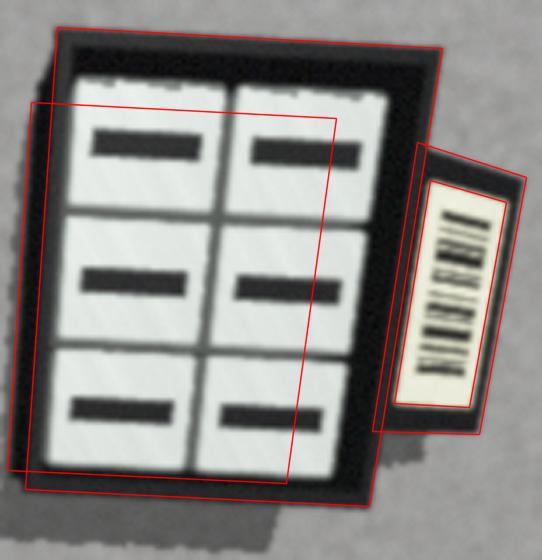

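```bash
python3 - <<'E'
from h import *
go(.439,-.338,.033,99)
E
```

```text
tcp [ 0.4301 -0.2719  0.2802] head 99.16 tilt [-0.     0.001 -1.   ] shift cm [-6.69 -0.17 24.72] 0.16
```

```bash
python3 -m inch '[[0,[-3.5,-0.1,3],0],[0,[-6.7,-0.17,6],0],[0,[-6.7,-0.17,10.5],0],[0,[-6.7,-0.17,15],0],[0,[-6.7,-0.17,19],0],[0,[-6.7,-0.17,22],0],[0,[-6.7,-0.17,24],0],[0,[-6.7,-0.17,24.7],0],[0,[-6.7,-0.17,24.7],0],[0.7,[-6.7,-0.17,24.7],0],[0.9,[-6.7,-0.17,24.7],0],[1,[-6.7,-0.17,24.7],0],[1,[-6.7,-0.17,24.7],0],[1,[-6.7,-0.17,24.7],0],[1,[-6.7,-0.17,24.7],0],[1,[-6.7,-0.17,24.7],0],[1,[-6.7,-0.17,24.7],0],[1,[-6.7,-0.17,24.7],0]]' 20
python3 -m inch '[[1,[0,0,0],0],[1,[0,0,0],0],[1,[0,0,0],0],[1,[0,0,-1],0],[1,[0,0,-3],0],[1,[0,0,-7],0],[1,[0,0,-11],0],[1,[0,0,-13],0],[1,[0,0,-13],0],[1,[0,0,-13],0]]' 45
python3 - <<'E'
from fit8 import *
go(.5006,-.1613,.16,96.4)
w=snap('wrist','w16');snap('side','s16')
E
```

```text
clock: 23.45
tool_pos: [0.439, -0.3395, 0.0333]
eef_rot: [0.649, 0.761, 0.0, 0.0]
contact_force: [0.1, 0.1, -1.1]
opening: 0.205
clock: 24.45
tool_pos: [0.438, -0.3391, 0.1631]
eef_rot: [0.649, 0.761, -0.0, -0.0]
contact_force: [0.0, 0.7, -2.5]
opening: 0.199
tcp [ 0.438  -0.3391  0.1631] head 99.02 tilt [-0.001  0.001 -1.   ] shift cm [16.58  8.97  0.31] 2.62
```

View pics/w16.png

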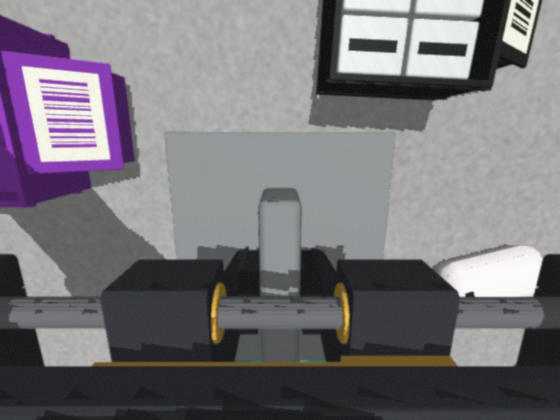

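View pics/s16.png

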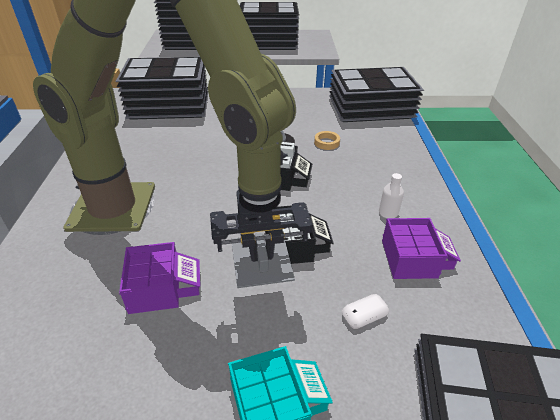

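```bash
cat > ovl.py <<'E'
from fit8 import *
def ovlid(imname,P,st,dx,dy,yaw,name,crop,f,dz=.033):
    im=cv2.imread(imname);x0,y0,x1,y1=crop
    o=cv2.resize(im[y0:y1,x0:x1],None,fx=f,fy=f,interpolation=cv2.INTER_CUBIC)
    R=Rn.from_quat(st['eef_rot']).as_matrix(); h=np.arctan2(R[1,0],R[0,0])
    c=np.array(st['tool_pos'])+R[:,0]*dx+R[:,1]*dy; c[2]-=dz; M_=Rz(h-np.pi/2+np.radians(yaw))
    for p,q in M['lid']:
        e=((proj(P,np.array([p,q])@M_.T+c)-[x0,y0]+.5)*f).astype(int);cv2.line(o,tuple(map(int,e[0])),tuple(map(int,e[1])),(0,0,255),1,cv2.LINE_AA)
    cv2.imwrite(f'pics/{name}.png',o); return c
E
python3 - <<'E'
from ovl import *
st=r.get_state();st['tool_pos']=np.array([.4385,-.3392,.1631])
c=ovlid('pics/w16.png',viewer.camera_params('wrist'),st,0,0,0,'o16',(150,110,410,280),3);print(c)
E
```

```text
[ 0.4385 -0.3392  0.1301]
```

View pics/o16.png

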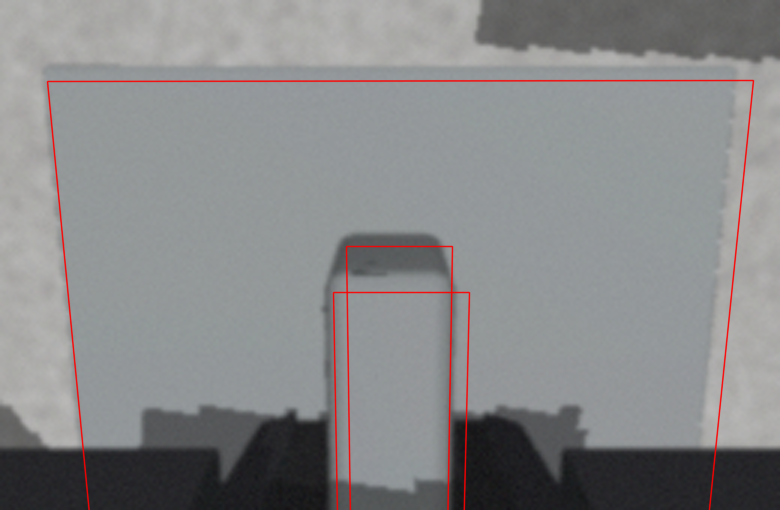

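```bash
python3 -m inch '[[1,[2,1,0],0],[1,[5,2.7,0],1],[1,[8,4.4,0],2],[1,[11,6,0],2.6],[1,[14,7.6,0],2.6],[1,[16,8.7,0.5],2.6],[1,[16.43,8.9,1.5],2.6],[1,[16.43,8.9,2.6],2.6],[1,[16.43,8.9,2.6],2.6],[1,[16.43,8.9,2.6],2.6]]' 45
python3 - <<'E'
from ovl import *
go(.5008,-.163,.137,96.4); st=r.get_state()
snap('wrist','w17');snap('side','s17');snap('top','t17')
P=viewer.camera_params('side')
c=ovlid('pics/s17.png',P,st,.0015,0,0,'oa',(240,170,350,270),5)
print(c)
im=cv2.imread('pics/s17.png')[:,:,::-1]
overlay(im,P,[('box',(.5006,-.1613,np.radians(186.4)),(0,0,255))],(240,170,350,270),5,'ob')
overlay(cv2.imread('pics/w17.png')[:,:,::-1],viewer.camera_params('wrist'),[('box',(.5006,-.1613,np.radians(186.4)),(0,0,255))],(130,60,450,280),2.4,'oc')
E
```

```text
clock: 25.55
tool_pos: [0.4996, -0.1651, 0.1365]
eef_rot: [0.667, 0.745, -0.001, -0.001]
contact_force: [-0.2, -0.3, -2.5]
opening: 0.203
tcp [ 0.4996 -0.1651  0.1365] head 96.26 tilt [-0.002 -0.001 -1.   ] shift cm [ 0.2   0.15 -0.05] -0.14
[ 0.4993936  -0.16363798  0.10354323]
```

View pics/oa.png

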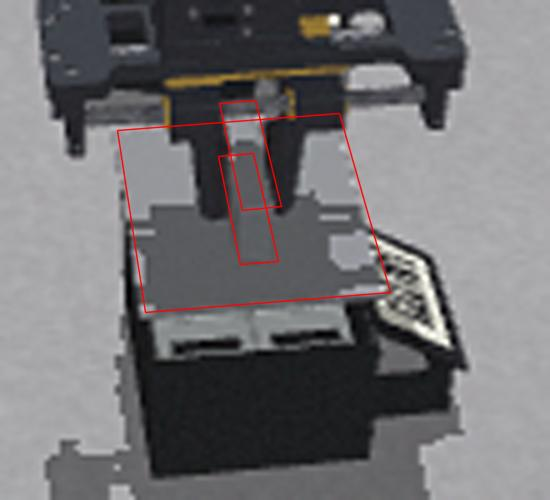

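View pics/ob.png

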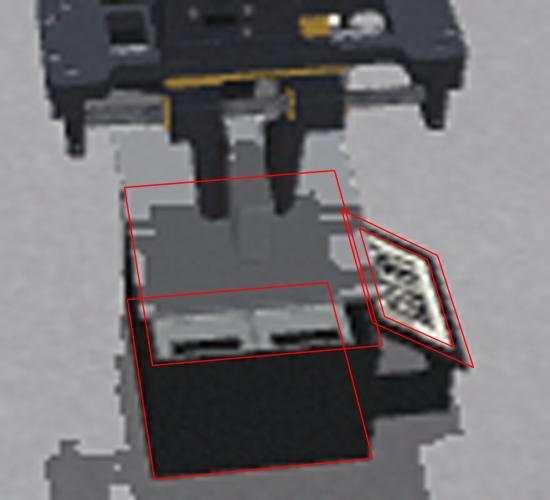

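View pics/oc.png

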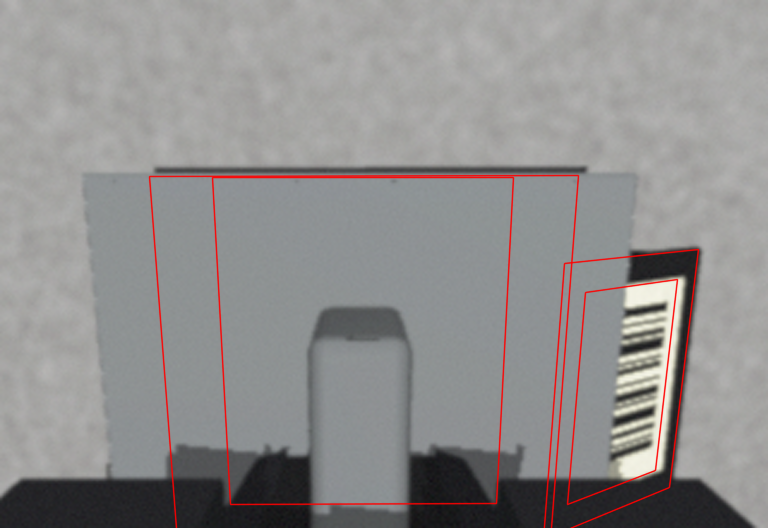

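```bash
python3 - <<'E'
from ovl import *
cv2.imwrite('pics/z17.png',cv2.resize(cv2.imread('pics/w17.png')[115:150,150:410],None,fx=3,fy=8,interpolation=cv2.INTER_CUBIC))
P=viewer.camera_params('wrist');st=r.get_state();print(st['tool_pos'])
A=lambda x,y:Wf(x,y,2.4,130,60)
zt=.137-.033+.015
l=[onz(P,*A(83,173),zt),onz(P,*A(637,173),zt)];b=[onz(P,*A(155,167),.08),onz(P,*A(587,167),.08)]
for n,(p,q),h in (('lid',l,.067),('box',b,.065)):
    d=q-p;print(n,'len',np.linalg.norm(d).round(4),'ang',np.degrees(np.arctan2(d[1],d[0])).round(2)); u=d/np.linalg.norm(d); print('  centre',((p+q)/2+h*np.array([u[1],-u[0],0])).round(4))
E
```

```text
[ 0.50057944 -0.16450273  0.13750537]
lid len 0.1125 ang 6.3
  centre [ 0.4998 -0.1631  0.119 ]
box len 0.1103 ang 6.3
  centre [ 0.5021 -0.159   0.08  ]
```

View pics/z17.png

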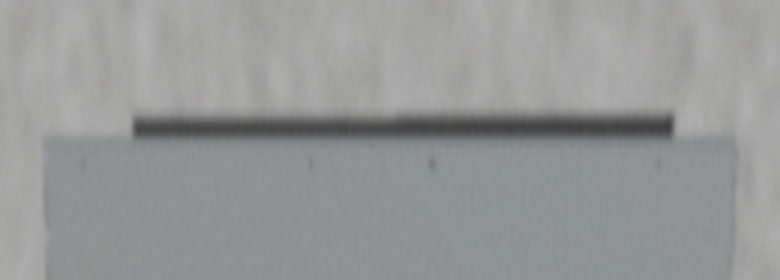

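```bash
python3 -m inch '[[1,[0.31,0.19,0],0],[1,[0.31,0.19,0.8],0],[1,[0.31,0.19,1.6],0],[1,[0.31,0.19,2],0],[1,[0.31,0.19,2],0],[1,[0.31,0.19,2],0]]' 45
python3 - <<'E'
from ovl import *
st=r.get_state();print(st['tool_pos'],st['contact_force'])
snap('wrist','w18');snap('side','s18')
cv2.imwrite('pics/z18.png',cv2.resize(cv2.imread('pics/w18.png')[110:180,150:410],None,fx=3,fy=6,interpolation=cv2.INTER_CUBIC))
cv2.imwrite('pics/z18s.png',cv2.resize(cv2.imread('pics/s18.png')[190:275,250:350],None,fx=7,fy=7,interpolation=cv2.INTER_CUBIC))
E
```

```text
clock: 26.3
tool_pos: [0.5022, -0.16, 0.1171]
eef_rot: [0.666, 0.746, -0.0, -0.0]
contact_force: [0.0, 1.0, -2.7]
opening: 0.194
[ 0.50219813 -0.16000876  0.117061  ] [ 0.03152637  1.03974163 -2.65549289]
```

View pics/z18.png

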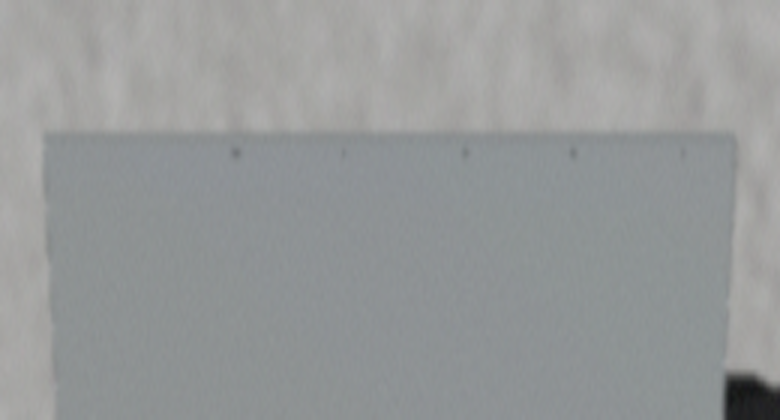

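View pics/z18s.png

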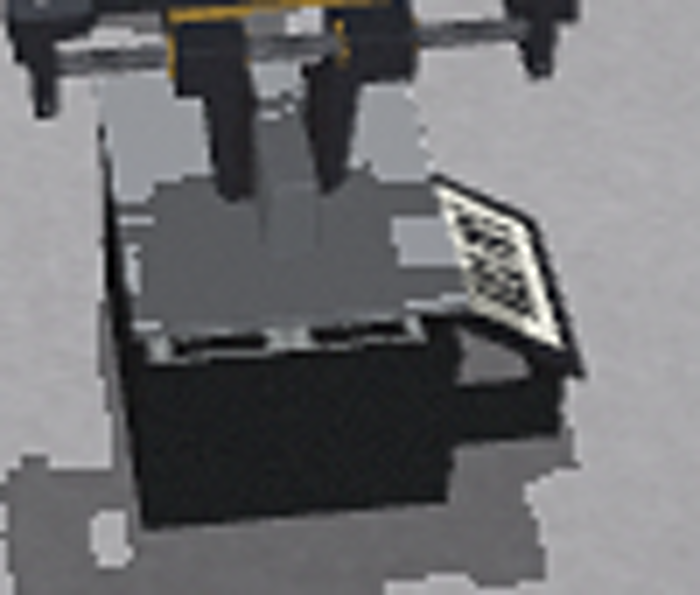

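```bash
python3 -m inch '[[1,[0,0,0.3],0],[1,[0,0,0.5],0],[1,[0,0,0.7],0],[1,[0,0,0.7],0]]' 45
python3 -m inch '[[1,[0,0,0.2],0],[1,[0,0,0.4],0],[1,[0,0,0.4],0]]'
```

```text
clock: 26.8
tool_pos: [0.5021, -0.1599, 0.11]
eef_rot: [0.666, 0.746, -0.0, -0.0]
contact_force: [0.2, -0.5, -1.5]
opening: 0.201
clock: 27.1
tool_pos: [0.5022, -0.1599, 0.106]
eef_rot: [0.666, 0.746, -0.0, -0.0]
contact_force: [-1.1, 0.2, -1.9]
opening: 0.197
```

```bash
python3 -m inch '[[1,[0,0,0.15],0],[1,[0,0,0.3],0],[1,[0,0,0.35],0],[1,[0,0,0.35],0]]'
python3 -m inch '[[1,[0,0,0.05],0],[1,[0,0,0.1],0],[1,[0,0,0.1],0]]'
```

```text
clock: 27.5
tool_pos: [0.5023, -0.16, 0.1032]
eef_rot: [0.666, 0.746, 0.0, 0.0]
contact_force: [-1.5, 0.0, 4.3]
opening: 0.195
clock: 27.8
tool_pos: [0.5023, -0.16, 0.1032]
eef_rot: [0.666, 0.746, 0.0, 0.0]
contact_force: [-3.0, 1.5, 13.8]
opening: 0.203
```

Seated at z 0.103, as expected, with a firm stop. Now I release and check.

```bash
python3 -m inch '[[1,[0,0,-0.08],0],[0.7,[0,0,-0.08],0],[0.5,[0,0,-0.08],0],[0.3,[0,0,-0.08],0],[0.3,[0,0,-0.08],0],[0.3,[0,0,-0.08],0],[0.3,[0,0,-2],0],[0.3,[0,0,-6],0],[0.2,[0,0,-10],0],[0.2,[2,0,-14],0],[0.2,[5,0,-18],0],[0.2,[7,0,-18],0],[0.2,[7,0,-18],0],[0.2,[7,0,-18],0]]'
python3 - <<'E'
from ovl import *
w=snap('wrist','w19');s=snap('side','s19');t=snap('top','t19');print(r.get_state()['clock'])
Pw=viewer.camera_params('wrist');Ps=viewer.camera_params('side')
bx=('box',(.5006,-.1605,np.radians(186.4)),(0,0,255))
M['lidh']=[(a+[0,0,.07],b+[0,0,.07]) for a,b in M['lid']]
overlay(s,Ps,[('lidh',(.5006,-.1605,np.radians(6.4)),(0,0,255))],(240,165,350,275),5,'oa');overlay(w,Pw,[('lidh',(.5006,-.1605,np.radians(6.4)),(0,0,255))],(170,120,390,290),2.5,'ob')
E
```

```text
clock: 29.2
tool_pos: [0.4941, -0.0908, 0.2815]
eef_rot: [0.666, 0.746, -0.0, -0.0]
contact_force: [0.5, -0.7, -0.3]
opening: 0.8
29.35
```

View pics/oa.png

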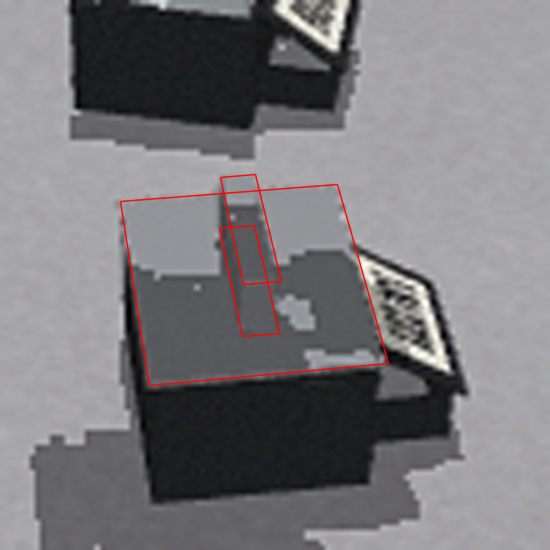

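View pics/w19.png

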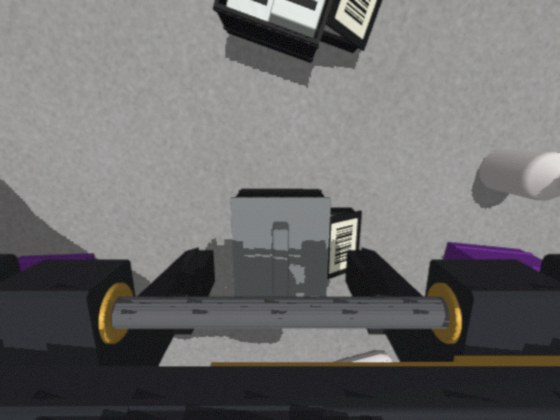

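View pics/s19.png

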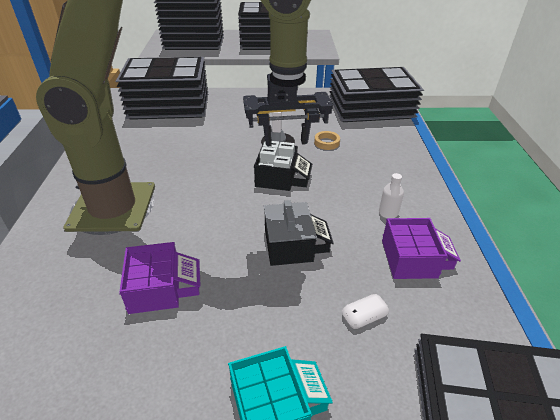

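View pics/t19.png

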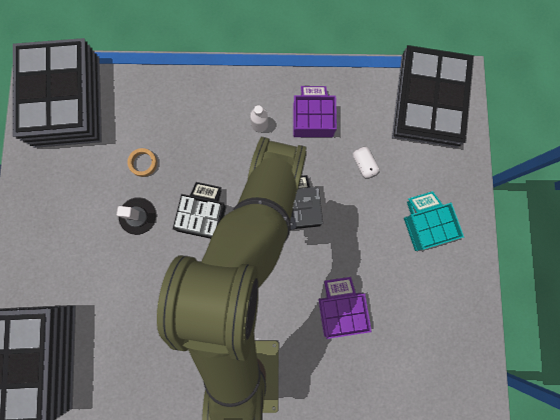

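```bash
python3 -c "
from plant import r
print(r.finish_job())"
```

```text
the job is handed in; nothing more can be done
None
```

The job is done and handed in at about 29 s of the 72 s allowed; no verdict was reported.

- **Which box:** I worked on the black box with the sunken modules, at top-camera pixel (299,205). The box whose modules stand above the rim, at (200,212), is the full one, and I left it alone.
- **Scan:** The tool can only point straight down, so I leaned the reader about 35° in the jaws by tipping it on its mat. I held its hood about 50 mm off the low box's label for about 1.9 s. In the side and wrist pictures the hood's rim matched the target circle to within about 1 pixel, and the wrist force showed no contact.
- **Tilt reading:** My tilt estimates disagreed a little, from 34.0° to 35.5° in the ones I relied on. Two early rough fits gave about 42°, which I rejected.
- **Reader back:** I stood it upright again near the middle of the mat and let go. The measured tilt was 0.1° just before release. The last top picture shows it standing wholly on the mat.
- **Lid:** It went into the box without resistance and stopped firmly at the expected height (up to about 14 N). After release, the side view matched the fully seated position. Before lowering, the wrist and side cameras disagreed by about 2 mm on where the box was, so I aimed between them.
- **Others:** The mouse, tape roll and dispenser bottle look unmoved in the last pictures, and the gripper ended clear of everything.

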